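Bird plaque onto the display easel

TASK

Put the bird plaque on display: lift it out of the stock crate and lay it flat, picture up, on the cork block, letting go of it there; then take it again in another grip, one the easel leaves room for, and set it gently on the easel, sun uppermost and picture outwards, centred and square, its foot on the narrow ledge and its back flat against the slope. Do not drop it, and leave the other plaques and the pots where they are.

Things in the scene. Friction and masses are not known exactly. Their poses are not given: they have to be found in the camera images.
- plaque: The bird plaque: flat clay tile (all sizes in mm), 64 (its x) x 52 (y) x 14 thick (z), about 90 g; cream glaze, blue border, blue bird, orange sun. Origin: centre of the underside; +z out of the picture; +x to the picture's head (sun end; the bird's feet are at the foot). Starts picture up in any of the crate's three places, head towards the crate's +x.
- plaque_head (a point): Middle of the plaque's head edge (32 mm from the centre along the plaque's +x, at half thickness).
- crate: Wooden crate, fixed, mm: 146 (x) x 206 (y), walls 5 thick, 28 high; origin: centre of its underside. A felt bed 40 wide in x runs along its y, top 15 above the counter; on it three plaques lie side by side 62 apart along y, 10 between neighbours or to the walls: no room for fingers. At a plaque's head and foot 36 are free to the wall, so it is taken there.
- cork: Cork block, fixed, 44 x 44 x 40 mm high; origin at the centre of its underside. Smaller than the plaque, so all four edges of a plaque lying on it overhang and are free to grip.
- cork_top (a point): Centre of the cork block's top face, 40 mm above the counter.
- easel: Small dark wooden display easel, fixed; origin at the base's underside; base (mm) 110 (x -50 to +60) x 100 (y) x 12 high; its sloping front faces its -x side, towards the robot. Its back strip is narrower than the plaque, so fingers on the plaque's two sides (its y faces) pass clear of it; a finger at the plaque's foot would meet the ledge.
- easel_rest: The easel's slope (mm). Origin: middle of the inner corner of ledge and back, 60 above the counter. x up the slope (50 degrees above level, upper end away from the robot), y across, z square out of the back. Back strip 30 wide, 76 up the slope, 10 thick; ledge 36 wide, sticks out 12, 10 thick, no lip. Seated, the plaque's origin is at x 32, y 0, z 0 here, axes parallel.
- leaf_plaque: Another plaque of the same size in the crate, to be left there: green leaf on bare clay, cream border. Loose, origin at the centre of its underside.
- zigzag_plaque: Another plaque of the same size in the crate, to be left there: red and cream zigzags on bare clay, dark border. Loose, origin at the centre of its underside.
- round_pot: Bystander, loose: cream round pot with red band, 90 dia x 88 mm high. Origin at the centre of its underside.
- gourd_bottle: Bystander, loose: terracotta gourd-shaped bottle, 84 dia x 115 mm high. Origin at the centre of its underside.
- red_bowl: Bystander, loose: dark red open bowl, 100 dia x 45 mm high. Origin at the centre of its underside.
- tall_vase: Bystander, loose: terracotta vase, 80 dia x 140 mm high. Origin at the centre of its underside.
- clay_toad: Bystander, loose: small clay toad pot, about 110 long x 80 wide x 78 mm high. Origin at the centre of its underside.
Not all that is in view belongs to the job. Leave any red look-alike of the cork alone.

How it is judged:
By the outcome, as a careful person would: the job done as asked, in the order asked, and still so for the second after the job is handed in, with the robot touching nothing.
It also fails if it takes over 51 s, if anything falls off the work surface, if the arm or the gripper's body presses on something with over 40 N, if the wrist force passes 120 N, or if a joint passes its speed limit or range.

ROBOT

A 6-joint arm with a two-finger parallel gripper is mounted at the origin on the work surface. World frame = base frame: x ahead of the robot, y to its left, z up, the work surface at z = 0. Lengths are in m, angles in degrees, forces in N, time in s.
With the tool pointing down it reaches from about 0.325 to 0.9 m from the base axis. Payload 6.1 kg.
Tool frame: the origin (TCP) lies between the finger pads; the fingertips stand 22 mm ahead of it and the grasp point (between the pads) lies 3 mm ahead of it; z points along the fingers, y is the direction in which the jaws open and shut (so a half turn about z gives the same grasp; the last joint's range is limited). The gripper opens to 85 mm and grips with 20 to 120 N. Pads are 22 mm wide; open, the fingers measure 114 mm over their backs; the gripper's body (76 mm by 85 mm) begins 54 mm behind the grasp point. The pads swing forward as they close: fully open they stand 13 mm farther back than shut.
Start: joints at [64.853, 12.628, 87.462, -0, 79.91, -7.225], TCP at [0.192, 0.595, 0.253] pointing down, gripper open.
Joint ranges: [-170.65, 170.65], [-52.31, 119.04], [5.05, 147.46], [-71.25, 251.25], [11.57, 151.72], [-153.62, 153.62]. Speed limits (degrees/s): [147.25, 147.25, 172.46, 180, 180, 180].

INTERFACE

Orientations are given as a 3x3 rotation matrix whose columns are the frame's x, y, z axes.
In Python, from bench import manip, cams gives the robot as it stands.
- The arm moves only by the tool apply_moves, never from a script. Its argument "steps" is a list of rows, each a list of 7 numbers: the shift along the tool's x, y, z in m, then the turn, a rotation vector about the tool's x, y, z in degrees, then the closure, from 0 (fully open) to 1 (shut). In form: [[dx, dy, dz, ax, ay, az, grip], ...]. A call has 1 to 12 rows; each row is the pose to reach, as a shift and turn from the pose measured when the call began, along the tool's axes at that moment; what a row does not reach only later rows make up. A row lasts 1/12 s, in which the tool goes at most 41.7 mm and 7.16 degrees, less where a joint would pass 70% of its speed; a pose out of reach is approached as far as the arm can. A call with a gripper value outside its range is refused whole. The fingers move at their own pace and stop on an object; "squeeze" is the grip in N (left out, the last holds). Time passes only in rows, so rows that repeat a pose let the fingers close. It gives the time, the measured TCP pose, the force and the opening at its end, in the units of the state.
- manip.read_state(): the state, without advancing time (a new reading comes with each control period).
- cams.capture(name): name is "scene" or "top"; returns a dict with "pixels" (420x560x3 uint8, blue, green, red), "intrinsics" (3x3 intrinsics, pixels), "k1" (the pictures are not rectified: a ray, as slopes to the right and down, at radius r is drawn at 1 + k1 r^2 times it, then the intrinsics apply), "R" (3x3) and "t" (3): a world point X has camera coordinates R X + t. Camera axes: x right, y down, z forward; pixel columns grow to the right and rows downward; lengths in m; the calibration is good to about 2 mm. A picture is of the moment at which its call begins. There is no depth.
- manip.sign_off(): hands the job in, once; it reports no verdict.
The state is a dict: "time_s": time; "joint_pos": joint angles; "joint_vel": joint speeds; "joint_efforts": joint torques, N m; "position": TCP position; "eef_rot": TCP orientation; "contact_force": force on the tool from outside, world axes, zero at the start; "wrist_torque": the same for the moment, N m; "opening": finger opening in m.
Only numpy, scipy, OpenCV 4.12 (cv2) and the standard library are available. Lean on these libraries where they do the work, as an engineer would, in place of code of your own. Each camera call takes 0.05 s, during which the arm holds its last target.

## Working session

There is one attempt and no reset: what is moved stays moved. The work goes in short steps, Python scripts to look and compute and a tool call to move; the robot and the scene stay as the last step left them, time stands still between calls to the robot, and variables do not carry over. Pictures are saved under pics/ and viewed, and the job is handed in when it is done.

Besides the shell and the picture viewer there is one more tool, called after "Call:" by a JSON object that holds its "method" and its "body", one argument or row to a line. apply_moves: Moves the arm, as the interface text tells. Its arguments: {"type":"object","properties":{"steps":{"type":"array","items":{"type":"array","items":{"type":"number"}}},"squeeze":{"type":"number"}},"required":["steps"]}

```bash
mkdir -p pics; ls; cat > h.py <<'E'
import numpy as np, cv2
from bench import manip, cams
def cap(n,fn=None):
    c=cams.capture(n)
    if fn: cv2.imwrite('pics/'+fn,c['pixels'])
    return c
def ray(c,uv):
    K=np.array(c['intrinsics']);k1=c['k1'];R=np.array(c['R']);t=np.array(c['t'])
    d=np.array([(uv[0]-K[0,2])/K[0,0],(uv[1]-K[1,2])/K[1,1]])
    s=d.copy()
    for _ in range(30): s=d/(1+k1*(s@s))
    return -R.T@t, R.T@np.array([s[0],s[1],1.])
def onz(c,uv,z):
    o,d=ray(c,uv); return o+d*(z-o[2])/d[2]
def proj(c,X):
    K=np.array(c['intrinsics']);R=np.array(c['R']);t=np.array(c['t'])
    p=R@np.array(X)+t; s=p[:2]/p[2]; s=s*(1+c['k1']*(s@s))
    return np.array([K[0,0]*s[0]+K[0,2],K[1,1]*s[1]+K[1,2]])
E
python3 - <<'E'
from h import *
np.set_printoptions(precision=4,suppress=True)
print(manip.read_state())
for n in('scene','top'):
    c=cap(n,n+'0.png'); print(n,{k:c[k] for k in c if k!='pixels'}); print(ray(c,(280,210)))
E
```

```text
pics
{'time_s': 0.0, 'joint_pos': array([64.8541, 12.6766, 87.5255,  0.0003, 79.9096, -7.2248]), 'joint_vel': array([-0.0868,  0.0136,  0.1211,  0.0668,  0.0357, -0.0306]), 'joint_efforts': array([ -0.0022, -49.6885, -38.9398,  -0.0003,   0.011 ,   0.    ]), 'position': array([0.1921, 0.5942, 0.2522]), 'eef_rot': array([[-0.9515,  0.3077, -0.0008],
       [ 0.3077,  0.9515, -0.0018],
       [ 0.0002, -0.0019, -1.    ]]), 'contact_force': array([0.7828, 0.107 , 0.2451]), 'wrist_torque': array([0.0422, 0.0134, 0.0343]), 'opening': 0.08543194793301563}
scene {'intrinsics': array([[542.1231,   0.    , 282.2856],
       [  0.    , 542.1231, 212.263 ],
       [  0.    ,   0.    ,   1.    ]]), 'k1': -0.10762365560533384, 'R': array([[-0.7766,  0.63  , -0.004 ],
       [ 0.4528,  0.5538, -0.6987],
       [-0.438 , -0.5444, -0.7154]]), 't': array([ 0.4349, -0.2078,  1.8404])}
(array([1.2379, 0.8431, 1.1731]), array([-0.4366, -0.5494, -0.7124]))
top {'intrinsics': array([[404.3265,   0.    , 284.4681],
       [  0.    , 404.3265, 201.1434],
       [  0.    ,   0.    ,   1.    ]]), 'k1': -0.1171031892077317, 'R': array([[ 0.0019, -0.9999, -0.0121],
       [-0.9841,  0.0003, -0.1777],
       [ 0.1777,  0.0123, -0.984 ]]), 't': array([0.0178, 0.563 , 1.2818])}
(array([0.3263, 0.0019, 1.3615]), array([ 0.1561,  0.0233, -0.9878]))
```

View pics/scene0.png

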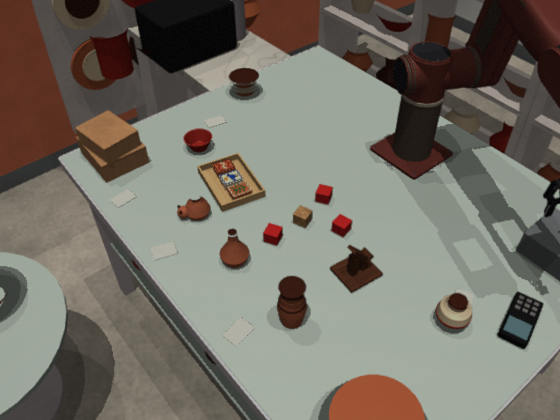

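View pics/top0.png

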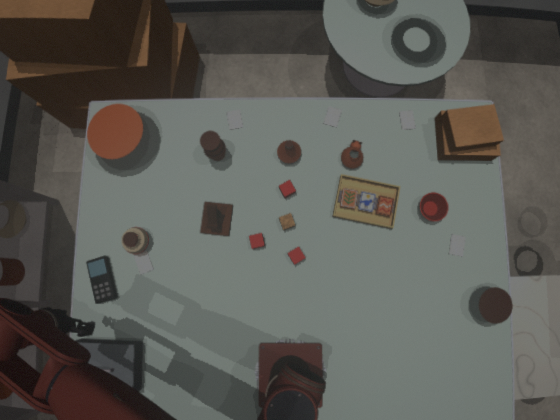

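The scene view has the crate at about (231,181), the cork at (303,215) and the easel at (356,267). The top view has them at (366,202), (288,222) and (217,219). The bird plaque is the middle one. I'll zoom in next.

```bash
python3 - <<'E'
import cv2,numpy as np
t=cv2.imread('pics/top0.png');s=cv2.imread('pics/scene0.png')
a=cv2.resize(t[165:240,325:408],None,fx=6,fy=6,interpolation=cv2.INTER_CUBIC) 
b=cv2.resize(t[195:245,195:305],None,fx=7,fy=7,interpolation=cv2.INTER_CUBIC)
cv2.imwrite('pics/a.png',a);cv2.imwrite('pics/b.png',b)
cv2.imwrite('pics/c.png',cv2.resize(s[150:215,190:270],None,fx=8,fy=8,interpolation=cv2.INTER_CUBIC))
cv2.imwrite('pics/d.png',cv2.resize(s[200:295,285:390],None,fx=6,fy=6,interpolation=cv2.INTER_CUBIC))
E
```

```text
(no output)
```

View pics/a.png

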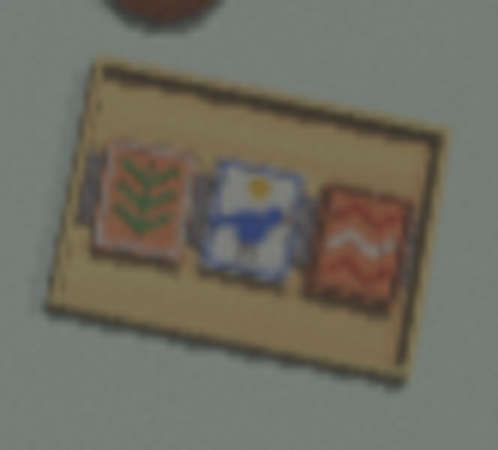

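View pics/b.png

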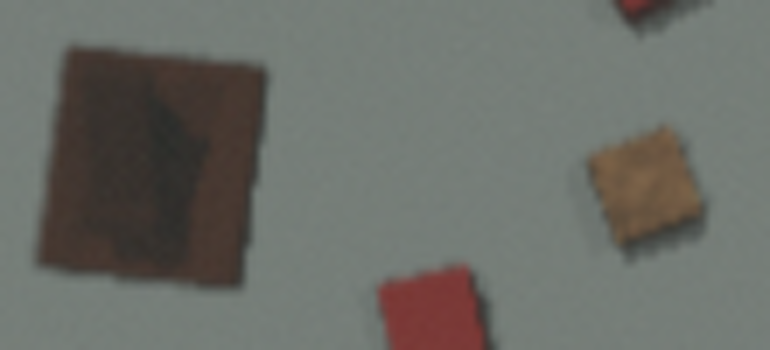

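View pics/c.png

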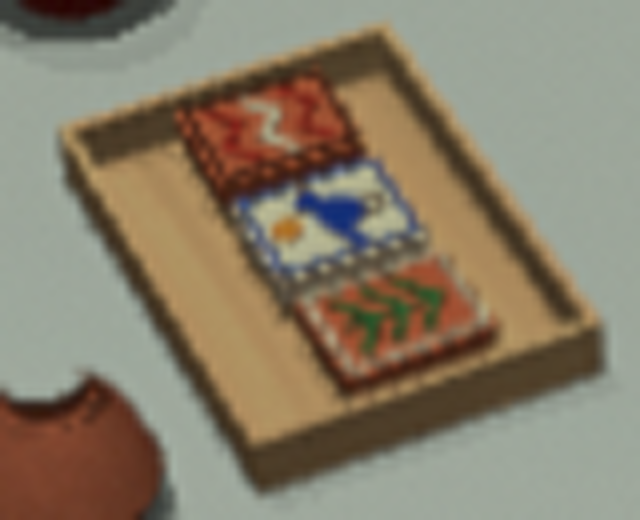

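View pics/d.png

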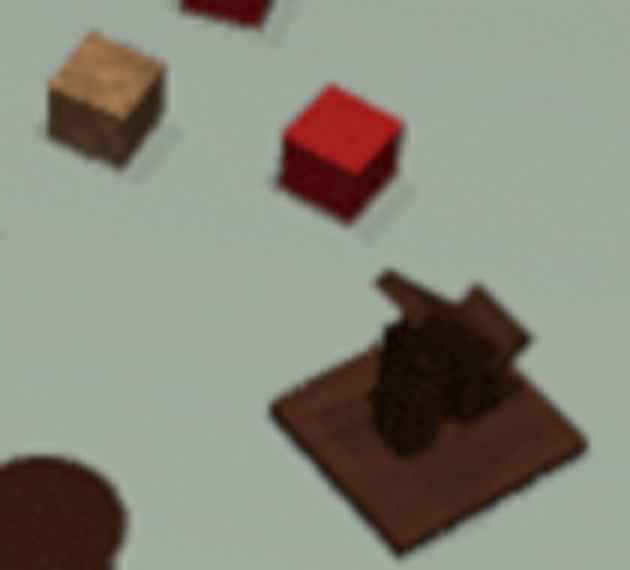

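```bash
cat >> h.py <<'E'
def edge(g,p,q,w=3.0,n=25,marg=.15):
    # subpixel edge by strongest gradient across the segment p-q
    p,q=np.array(p,float),np.array(q,float);d=(q-p)/np.linalg.norm(q-p);nn=np.array([-d[1],d[0]])
    o=np.arange(-w,w+.01,.25);pts=[]
    for a in np.linspace(marg,1-marg,n):
        c=p+a*(q-p); P=(c+o[:,None]*nn).astype(np.float32)
        v=cv2.remap(g,P[:,0].reshape(1,-1),P[:,1].reshape(1,-1),cv2.INTER_CUBIC).astype(float)
        if v.ndim==2: v=v[...,None]
        v=v.reshape(len(o),-1); gr=np.linalg.norm(np.gradient(cv2.GaussianBlur(v,(1,5),1),axis=0),axis=1)
        gr=gr**2; pts.append(c+nn*(o@gr/gr.sum()) if 0 else c+nn*o[np.argmax(gr)])
    return cv2.fitLine(np.array(pts,np.float32),cv2.DIST_HUBER,0,.01,.001).ravel()
def inter(a,b):
    M=np.array([[a[0],-b[0]],[a[1],-b[1]]]);s=np.linalg.solve(M,[b[2]-a[2],b[3]-a[3]]);return np.array([a[2]+s[0]*a[0],a[3]+s[0]*a[1]])
def quad(c,cs,z,w=3.0):
    g=c['pixels'].astype(np.float32);L=[edge(g,cs[i],cs[(i+1)%4],w) for i in range(4)]
    uv=[inter(L[i-1],L[i]) for i in range(4)]
    W=np.array([onz(c,u,z) for u in uv])
    cen=W.mean(0); e1=(W[1]+W[2]-W[0]-W[3])/2; e2=(W[2]+W[3]-W[0]-W[1])/2
    a1=np.degrees(np.arctan2(e1[1],e1[0]));a2=np.degrees(np.arctan2(e2[1],e2[0]))
    return np.array(uv),cen,np.hypot(*e1[:2]),np.hypot(*e2[:2]),a1,a2
E
cat > m.py <<'E'
from h import *
np.set_printoptions(precision=4,suppress=True)
T=cap('top');S=cap('scene')
f=lambda L,k,o:[((x+.5)/k-.5+o[0],(y+.5)/k-.5+o[1]) for x,y in L]
for nm,c,cs,z,w in [
 ('crate T',T,f([(97,60),(450,130),(405,380),(47,308)],6,(325,165)),.028,2),
 ('crate S',S,f([(62,130),(388,28),(600,320),(255,445)],8,(190,150)),.028,1.5),
 ('bird T',T,f([(218,160),(303,172),(288,282),(200,270)],6,(325,165)),.029,1.3),
 ('bird S',S,f([(235,198),(378,160),(425,235),(285,275)],8,(190,150)),.029,1.2),
 ('easel T',T,f([(66,45),(268,67),(241,288),(37,262)],7,(195,195)),.012,1.5),
 ('cork T',T,f([(588,157),(668,127),(700,208),(622,240)],7,(195,195)),.040,1.5),
 ('cork S',S,f([(48,88),(92,32),(165,65),(122,117)],6,(285,200)),.040,1.2),
 ('easel S',S,f([(375,345),(270,408),(400,548),(588,441)],6,(285,200)),.012,1.3)]:
    r=quad(c,cs,z,w);print(nm,np.round(r[0].ravel(),1),r[1],np.round(r[2:],4))
    print('   seed shift',np.round(np.linalg.norm(r[0]-np.array(cs),axis=1),1))
E
python3 m.py
```

```text
crate T [339.6 174.8 398.6 186.9 391.2 229.2 331.4 216.9] [ 0.565 -0.253  0.028] [   0.204     0.1476 -101.8512  167.7248]
   seed shift [1.1 1.2 1.6 1.4]
crate S [197.1 166.3 237.1 153.3 263.9 190.4 221.  205.5] [ 0.5706 -0.2508  0.028 ] [  0.142    0.2021 168.0825  78.2528]
   seed shift [0.5 1.  1.1 0.5]
bird T [361.9 190.7 374.4 193.4 371.9 211.7 357.8 208.7] [ 0.567  -0.2569  0.029 ] [   0.0455    0.0634 -102.5133  167.9656]
   seed shift [1.2 0.8 0.7 0.9]
bird S [219.8 174.7 237.  169.7 243.3 179.3 225.4 183.2] [ 0.5629 -0.2514  0.029 ] [  0.058    0.048  161.8126  77.541 ]
   seed shift [1.  0.3 0.7 0.8]
easel T [203.8 200.9 233.1 204.2 229.1 236.4 199.5 232.7] [0.5105 0.2493 0.012 ] [  0.1018   0.1099 -96.5098 174.3269]
   seed shift [0.2 0.3 0.7 0.8]
cork T [277.5 217.1 290.8 212.3 295.7 224.3 282.4 229.1] [0.4995 0.0112 0.04  ] [   0.0464    0.0431  -69.9852 -157.7031]
   seed shift [1.1 0.8 1.1 1. ]
cork S [292.2 214.  299.5 204.7 312.4 210.  305.5 219.2] [0.4979 0.017  0.04  ] [   0.0437    0.0434 -159.0136  111.1277]
   seed shift [0.5 0.5 0.5 0.6]
easel S [347.1 257.  328.3 267.2 351.1 291.8 384.2 273. ] [0.5221 0.2558 0.012 ] [ 0.0893  0.1028 -5.9932 98.3322]
   seed shift [0.1 1.3 0.9 1.6]
```

```bash
cat >> h.py <<'E'
from scipy.spatial.transform import Rotation as Rn
def down(yawy): # tool pointing down, tool y at world yaw (deg)
    a=np.radians(yawy); y=np.array([np.cos(a),np.sin(a),0]); z=np.array([0,0,-1.]); return np.c_[np.cross(y,z),y,z]
def go(pos,R):
    s=manip.read_state();R0=s['eef_rot']
    d=R0.T@(np.array(pos)-s['position']); r=Rn.from_matrix(R0.T@R).as_rotvec(degrees=True)
    print('pos',np.round(s['position'],4),'shift',np.round(d,4),'rotvec',np.round(r,2),'t',round(s['time_s'],2))
E
python3 - <<'E'
from h import *
go((.567,-.253,.16),down(-12))
E
```

```text
pos [0.1922 0.5944 0.2526] shift [-0.6174 -0.6908  0.0933] rotvec [-6.000e-02  4.000e-02  8.408e+01] t 0.2
```

Call:
{"method": "apply_moves", "body": {
  "steps": [
    [-0.617, -0.691, 0.0, 0, 0, 84, 0],
    [-0.617, -0.691, 0.0, 0, 0, 84, 0],
    [-0.617, -0.691, 0.0, 0, 0, 84, 0],
    [-0.617, -0.691, 0.0, 0, 0, 84, 0],
    [-0.617, -0.691, 0.0, 0, 0, 84, 0],
    [-0.617, -0.691, 0.0, 0, 0, 84, 0],
    [-0.617, -0.691, 0.0, 0, 0, 84, 0],
    [-0.617, -0.691, 0.0, 0, 0, 84, 0],
    [-0.617, -0.691, 0.0, 0, 0, 84, 0],
    [-0.617, -0.691, 0.0, 0, 0, 84, 0],
    [-0.617, -0.691, 0.0, 0, 0, 84, 0],
    [-0.617, -0.691, 0.0, 0, 0, 84, 0]
  ]
}}

```text
time_s: 1.2
position: [0.3945, 0.1354, 0.2535]
eef_rot: [[0.213, 0.977, 0.0], [0.977, -0.213, -0.001], [-0.001, 0.001, -1.0]]
contact_force: [0.9, 0.0, 0.4]
opening: 0.0858
```

```bash
python3 - <<'E'
from h import *
go((.567,-.253,.14),down(-12))
E
```

```text
pos [0.3945 0.1354 0.2535] shift [-0.3427  0.251   0.114 ] rotvec [ 0.03  0.05 -0.27] t 1.2
```

Call:
{"method": "apply_moves", "body": {
  "steps": [
    [-0.343, 0.251, 0.05, 0, 0, -0.3, 0],
    [-0.343, 0.251, 0.05, 0, 0, -0.3, 0],
    [-0.343, 0.251, 0.05, 0, 0, -0.3, 0],
    [-0.343, 0.251, 0.05, 0, 0, -0.3, 0],
    [-0.343, 0.251, 0.05, 0, 0, -0.3, 0],
    [-0.343, 0.251, 0.05, 0, 0, -0.3, 0],
    [-0.343, 0.251, 0.05, 0, 0, -0.3, 0],
    [-0.343, 0.251, 0.05, 0, 0, -0.3, 0],
    [-0.343, 0.251, 0.114, 0, 0, -0.3, 0],
    [-0.343, 0.251, 0.114, 0, 0, -0.3, 0],
    [-0.343, 0.251, 0.114, 0, 0, -0.3, 0],
    [-0.343, 0.251, 0.114, 0, 0, -0.3, 0]
  ]
}}

```text
time_s: 2.2
position: [0.5645, -0.2563, 0.1317]
eef_rot: [[0.211, 0.977, -0.009], [0.978, -0.211, 0.003], [0.001, -0.009, -1.0]]
contact_force: [-1.6, 1.1, -1.4]
opening: 0.0854
```

```bash
python3 - <<'E'
from h import *
go((.567,-.253,.09),down(-12))
s=cap('scene');t=cap('top')
a=cv2.resize(s['pixels'][110:220,170:290],None,fx=5,fy=5,interpolation=cv2.INTER_CUBIC)
cv2.imwrite('pics/e.png',a)
cv2.imwrite('pics/e2.png',cv2.resize(t['pixels'][140:250,310:430],None,fx=5,fy=5,interpolation=cv2.INTER_CUBIC))
E
```

```text
pos [ 0.5645 -0.2563  0.1317] shift [0.0037 0.0022 0.0417] rotvec [-0.52 -0.07 -0.17] t 2.2
```

View pics/e.png

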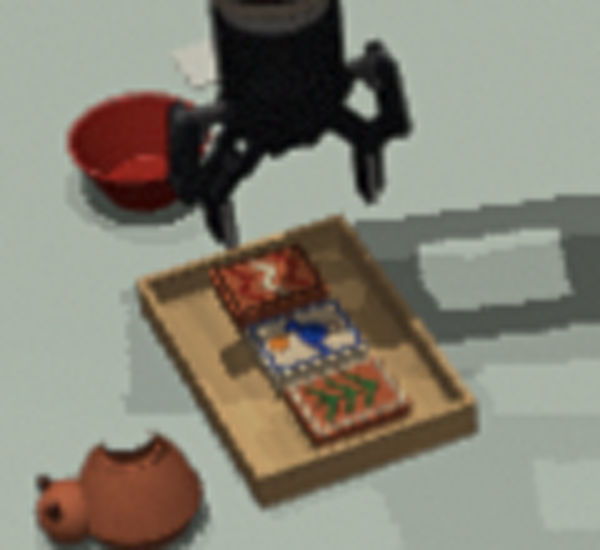

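View pics/e2.png

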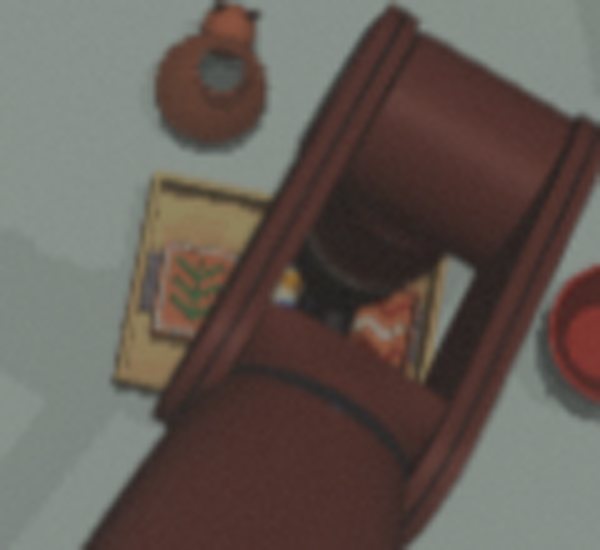

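```bash
python3 - <<'E'
from h import *
s=manip.read_state();c=cap('scene');p=s['position'];R=s['eef_rot']
for d in(.009,.022):
  for y in(-.05,-.043,0,.043,.05): print(d,y,np.round(proj(c,p+R@[0,y,d]),1), np.round((proj(c,p+R@[0,y,d])-[170,110])*5))
E
```

```text
0.009 -0.05 [243.1 147.5] [365. 188.]
0.009 -0.043 [241.  148.2] [355. 191.]
0.009 0 [228.  152.4] [290. 212.]
0.009 0.043 [214.8 156.6] [224. 233.]
0.009 0.05 [212.7 157.3] [213. 237.]
0.022 -0.05 [243.3 150.8] [367. 204.]
0.022 -0.043 [241.2 151.5] [356. 207.]
0.022 0 [228.3 155.7] [292. 228.]
0.022 0.043 [215.3 159.9] [226. 250.]
0.022 0.05 [213.1 160.6] [216. 253.]
```

The scene view shows the open jaws straddling the bird plaque, with tips near (216,159) and (244,150). That view reads about 2 px to the right of where the tips should be. Corrected for that, it agrees with the top view: bird at about (0.567, -0.256). I'll descend there.

```bash
python3 - <<'E'
from h import *
go((.567,-.256,.060),down(-12))
go((.567,-.256,.030),down(-12))
E
```

```text
pos [ 0.5665 -0.2531  0.1392] shift [-0.0028  0.0012  0.0792] rotvec [-0.07 -0.01 -0.01] t 2.35
pos [ 0.5665 -0.2531  0.1392] shift [-0.0028  0.0012  0.1092] rotvec [-0.07 -0.01 -0.01] t 2.35
```

Call:
{"method": "apply_moves", "body": {
  "steps": [
    [-0.003, 0.001, 0.03, 0, 0, 0, 0],
    [-0.003, 0.001, 0.055, 0, 0, 0, 0],
    [-0.003, 0.001, 0.075, 0, 0, 0, 0],
    [-0.003, 0.001, 0.085, 0, 0, 0, 0],
    [-0.003, 0.001, 0.093, 0, 0, 0, 0],
    [-0.003, 0.001, 0.1, 0, 0, 0, 0],
    [-0.003, 0.001, 0.105, 0, 0, 0, 0],
    [-0.003, 0.001, 0.108, 0, 0, 0, 0],
    [-0.003, 0.001, 0.109, 0, 0, 0, 0],
    [-0.003, 0.001, 0.109, 0, 0, 0, 0],
    [-0.003, 0.001, 0.109, 0, 0, 0, 0]
  ]
}}

```text
time_s: 3.27
position: [0.5671, -0.2565, 0.0308]
eef_rot: [[0.208, 0.978, -0.0], [0.978, -0.208, -0.0], [-0.0, -0.0, -1.0]]
contact_force: [0.2, 0.8, 0.1]
opening: 0.0852
```

```bash
python3 - <<'E'
from h import *
s=cap('scene')
cv2.imwrite('pics/f.png',cv2.resize(s['pixels'][130:220,180:280],None,fx=7,fy=6.5,interpolation=cv2.INTER_CUBIC))
print(manip.read_state())
E
```

```text
{'time_s': 3.3167, 'joint_pos': array([-3.15803587e+01,  2.63571838e+01,  9.59770670e+01, -1.80886994e-02,
        5.76772995e+01, -1.95539897e+01]), 'joint_vel': array([ 0.03836588,  0.07762151,  0.08991677,  0.00445039,  0.096032  ,
       -0.0617767 ]), 'joint_efforts': array([ 2.92177481e-02, -5.35569370e+01, -3.18396664e+01,  4.53915970e-05,
        1.04054081e-02,  1.64062317e-04]), 'position': array([ 0.56710437, -0.25645104,  0.03079519]), 'eef_rot': array([[ 2.08196679e-01,  9.78086932e-01, -3.11432327e-04],
       [ 9.78086964e-01, -2.08196724e-01, -1.21719119e-04],
       [-1.83891070e-04, -2.79266383e-04, -9.99999944e-01]]), 'contact_force': array([ 0.01515253, -0.74328956, -0.05645486]), 'wrist_torque': array([-0.02547763,  0.04314649, -0.02399847]), 'opening': 0.08525056286666255}
```

View pics/f.png

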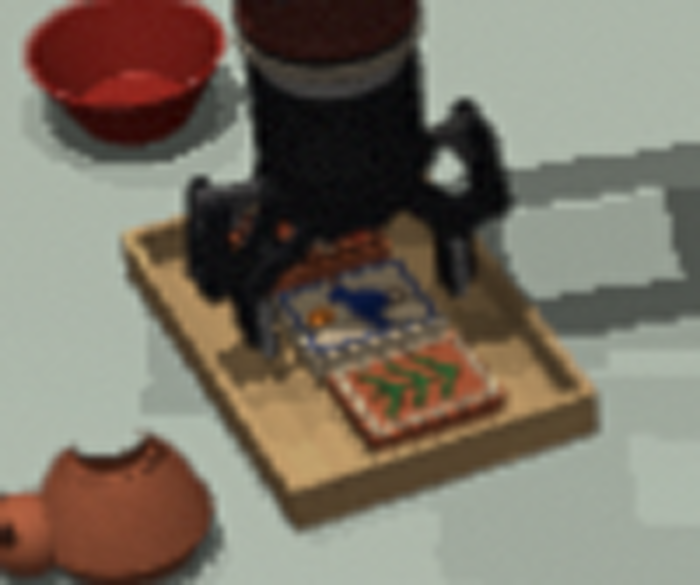

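The jaws straddle the bird, and the line between the tips, (265,345) to (455,285) in the crop, runs through the plaque's middle. Closing.

Call:
{"method": "apply_moves", "body": {
  "steps": [
    [0, 0, 0, 0, 0, 0, 0.2],
    [0, 0, 0, 0, 0, 0, 0.3],
    [0, 0, 0, 0, 0, 0, 0.5],
    [0, 0, 0, 0, 0, 0, 0.7],
    [0, 0, 0, 0, 0, 0, 1],
    [0, 0, 0, 0, 0, 0, 1],
    [0, 0, 0, 0, 0, 0, 1],
    [0, 0, 0, 0, 0, 0, 1]
  ],
  "squeeze": 40
}}

```text
time_s: 3.98
position: [0.5676, -0.2568, 0.0315]
eef_rot: [[0.208, 0.978, 0.001], [0.978, -0.208, -0.001], [-0.001, 0.001, -1.0]]
contact_force: [-0.0, -0.4, 5.0]
opening: 0.0632
```

Call:
{"method": "apply_moves", "body": {
  "steps": [
    [0, 0, -0.003, 0, 0, 0, 1],
    [0, 0, -0.01, 0, 0, 0, 1],
    [0, 0, -0.02, 0, 0, 0, 1],
    [0, 0, -0.035, 0, 0, 0, 1],
    [0, 0, -0.055, 0, 0, 0, 1],
    [0, 0, -0.075, 0, 0, 0, 1],
    [0, 0, -0.1, 0, 0, 0, 1],
    [0, 0, -0.12, 0, 0, 0, 1],
    [0, 0, -0.13, 0, 0, 0, 1],
    [0, 0, -0.13, 0, 0, 0, 1],
    [0, 0, -0.13, 0, 0, 0, 1]
  ]
}}

```text
time_s: 4.9
position: [0.5676, -0.2567, 0.1618]
eef_rot: [[0.208, 0.978, 0.002], [0.978, -0.208, -0.001], [-0.001, 0.002, -1.0]]
contact_force: [0.2, -1.2, -1.2]
opening: 0.0639
```

```bash
python3 - <<'E'
from h import *
s=cap('scene')
st=manip.read_state();p=st['position'];R=st['eef_rot'];print(p,st['contact_force'],st['opening'])
cv2.imwrite('pics/g.png',cv2.resize(s['pixels'][90:200,180:280],None,fx=7,fy=5.4,interpolation=cv2.INTER_CUBIC))
for x in(-.026,.026):
  for y in(-.032,.032):
    for z in(0,.014): print(x,y,z,np.round(proj(s,p+R@[x,y,z]),1))
E
```

```text
[ 0.56689094 -0.25630018  0.16044794] [ 0.28351149  0.29579261 -0.25771116] 0.0630647235429104
-0.026 -0.032 0 [232.7 135.9]
-0.026 -0.032 0.014 [233.  139.5]
-0.026 0.032 0 [213.1 142. ]
-0.026 0.032 0.014 [213.6 145.6]
0.026 -0.032 0 [239.6 145.4]
0.026 -0.032 0.014 [239.9 149.1]
0.026 0.032 0 [219.7 151.7]
0.026 0.032 0.014 [220.1 155.4]
```

View pics/g.png

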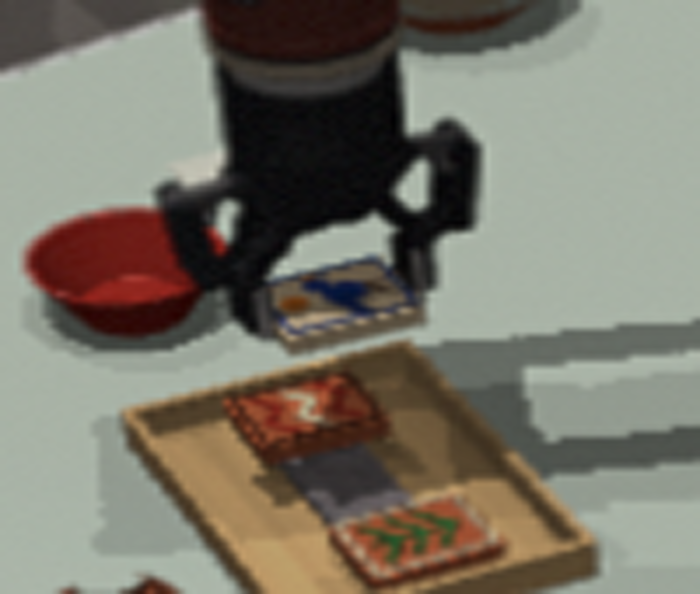

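The plaque is lifted level, its near edge at about (221,152) to (240,146), and both neighbours are still in place. Next, the cork.

```bash
python3 - <<'E'
from h import *
go((.501,.0115,.16),down(21)); go((.501,.0115,.10),down(21))
E
```

```text
pos [ 0.5669 -0.2563  0.1604] shift [ 0.2482 -0.1202  0.0005] rotvec [-3.000e-02 -0.000e+00 -3.302e+01] t 4.95
pos [ 0.5669 -0.2563  0.1604] shift [ 0.2482 -0.1202  0.0605] rotvec [-3.000e-02 -0.000e+00 -3.302e+01] t 4.95
```

Call:
{"method": "apply_moves", "body": {
  "steps": [
    [0.015, -0.007, 0, 0, 0, -2, 1],
    [0.045, -0.021, 0, 0, 0, -6, 1],
    [0.075, -0.036, 0, 0, 0, -10, 1],
    [0.105, -0.05, 0, 0, 0, -14, 1],
    [0.135, -0.065, 0, 0, 0, -18, 1],
    [0.165, -0.08, 0, 0, 0, -22, 1],
    [0.195, -0.094, 0, 0, 0, -26, 1],
    [0.22, -0.106, 0, 0, 0, -29, 1],
    [0.24, -0.116, 0, 0, 0, -32, 1],
    [0.248, -0.12, 0.02, 0, 0, -33, 1],
    [0.248, -0.12, 0.04, 0, 0, -33, 1],
    [0.248, -0.12, 0.06, 0, 0, -33, 1]
  ]
}}

```text
time_s: 5.95
position: [0.4997, 0.0124, 0.0983]
eef_rot: [[-0.36, 0.933, -0.003], [0.933, 0.36, 0.0], [0.001, -0.002, -1.0]]
contact_force: [0.2, -0.4, -1.4]
opening: 0.063
```

```bash
python3 - <<'E'
from h import *
np.set_printoptions(precision=4,suppress=True)
manip.read_state();s=cap('scene');s=cap('scene');t=cap('top')
st=manip.read_state();p=st['position'];R=st['eef_rot'];print(p,R,st['contact_force'],st['opening'])
cv2.imwrite('pics/i.png',cv2.resize(s['pixels'][150:240,255:355],None,fx=7,fy=6.5,interpolation=cv2.INTER_CUBIC))
cv2.imwrite('pics/i2.png',cv2.resize(t['pixels'][190:250,250:330],None,fx=9,fy=9,interpolation=cv2.INTER_CUBIC))
for x in(-.026,.026):
  for y in(-.032,.032):
    u=proj(s,p+R@[x,y,.0025]); print(x,y,np.round(u,1),np.round((u-[255,150])*[7,6.5]))
go((.501,.0115,.0565),down(21))
E
```

```text
[0.4983 0.0117 0.0975] [[-0.3582  0.9336 -0.0076]
 [ 0.9336  0.3582  0.0009]
 [ 0.0036 -0.0067 -1.    ]] [-0.136   0.2661 -0.9745] 0.0629500114444692
-0.026 -0.032 [298.9 187.8] [307. 246.]
-0.026 0.032 [288.1 201.3] [231. 333.]
0.026 -0.032 [314.8 193.9] [418. 285.]
0.026 0.032 [304.2 207.7] [344. 375.]
pos [0.4983 0.0117 0.0975] shift [-0.0013  0.0027  0.041 ] rotvec [-0.39 -0.21 -0.01] t 6.1
```

View pics/i.png

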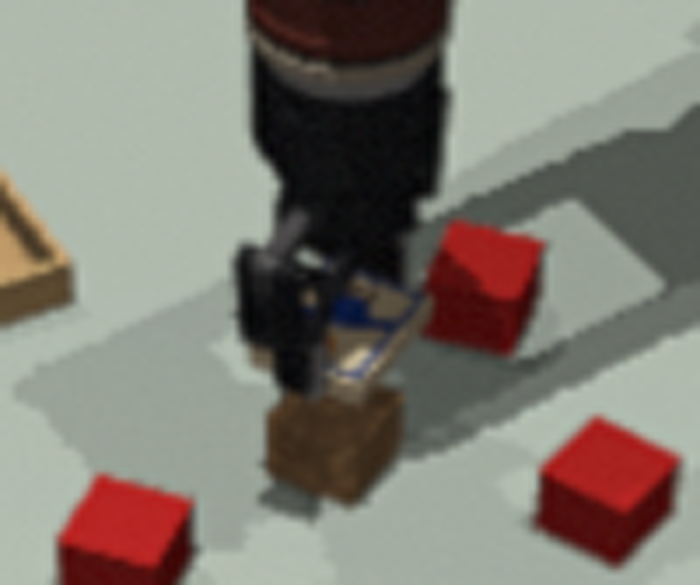

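View pics/i2.png

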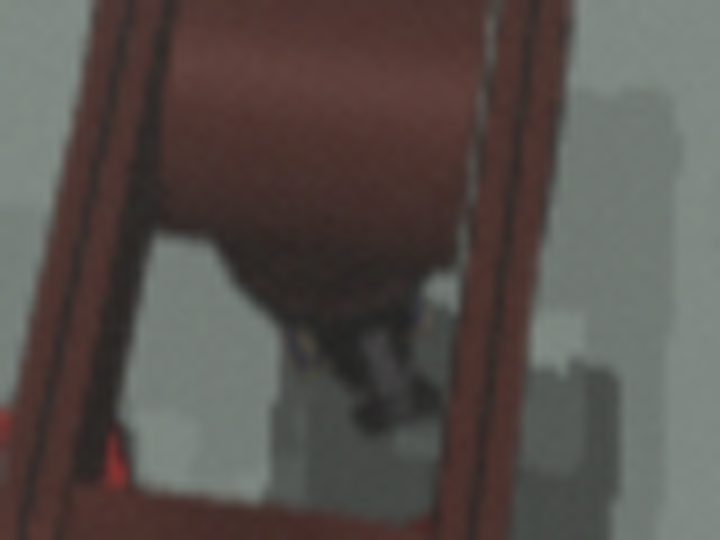

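The plaque hangs level over the cork, its near corner at about (306,209) in the scene view, with no red block in the way. Lowering.

Call:
{"method": "apply_moves", "body": {
  "steps": [
    [-0.001, 0.003, 0.01, -0.4, -0.2, 0, 1],
    [-0.001, 0.003, 0.02, -0.4, -0.2, 0, 1],
    [-0.001, 0.003, 0.028, -0.4, -0.2, 0, 1],
    [-0.001, 0.003, 0.033, -0.4, -0.2, 0, 1],
    [-0.001, 0.003, 0.036, -0.4, -0.2, 0, 1],
    [-0.001, 0.003, 0.038, -0.4, -0.2, 0, 1],
    [-0.001, 0.003, 0.0395, -0.4, -0.2, 0, 1],
    [-0.001, 0.003, 0.04, -0.4, -0.2, 0, 1],
    [-0.001, 0.003, 0.04, -0.4, -0.2, 0, 1]
  ]
}}

```text
time_s: 6.85
position: [0.5014, 0.0119, 0.0577]
eef_rot: [[-0.358, 0.934, 0.001], [0.934, 0.358, 0.0], [-0.0, 0.001, -1.0]]
contact_force: [-1.1, 0.0, -0.4]
opening: 0.063
```

Call:
{"method": "apply_moves", "body": {
  "steps": [
    [0, 0, 0.0005, 0, 0, 0, 1],
    [0, 0, 0.001, 0, 0, 0, 1],
    [0, 0, 0.0015, 0, 0, 0, 1],
    [0, 0, 0.0015, 0, 0, 0, 1]
  ]
}}

```text
time_s: 7.18
position: [0.5017, 0.0118, 0.0566]
eef_rot: [[-0.358, 0.934, 0.001], [0.934, 0.358, 0.0], [-0.0, 0.001, -1.0]]
contact_force: [-1.2, 0.4, 1.7]
opening: 0.063
```

Call:
{"method": "apply_moves", "body": {
  "steps": [
    [0, 0, 0.0004, 0, 0, 0, 1],
    [0, 0, 0.0008, 0, 0, 0, 1],
    [0, 0, 0.0008, 0, 0, 0, 1]
  ]
}}

```text
time_s: 7.43
position: [0.5017, 0.0119, 0.0565]
eef_rot: [[-0.358, 0.934, 0.001], [0.934, 0.358, -0.0], [-0.0, 0.001, -1.0]]
contact_force: [-3.9, 0.7, 8.1]
opening: 0.0629
```

Call:
{"method": "apply_moves", "body": {
  "steps": [
    [0, 0, -0.0004, 0, 0, 0, 0.8],
    [0, 0, -0.0004, 0, 0, 0, 0.6],
    [0, 0, -0.0004, 0, 0, 0, 0.4],
    [0, 0, -0.0004, 0, 0, 0, 0.2],
    [0, 0, -0.0004, 0, 0, 0, 0],
    [0, 0, -0.0004, 0, 0, 0, 0],
    [0, 0, -0.0004, 0, 0, 0, 0],
    [0, 0, -0.0004, 0, 0, 0, 0]
  ]
}}

```text
time_s: 8.1
position: [0.5017, 0.0118, 0.0569]
eef_rot: [[-0.358, 0.934, 0.001], [0.934, 0.358, -0.0], [-0.0, 0.001, -1.0]]
contact_force: [-0.3, -0.2, 1.0]
opening: 0.0852
```

Call:
{"method": "apply_moves", "body": {
  "steps": [
    [0, 0, -0.01, 0, 0, 0, 0],
    [0, 0, -0.03, 0, 0, 0, 0],
    [0, 0, -0.06, 0, 0, 0, 0],
    [0, 0, -0.09, 0, 0, -7, 0],
    [0, 0, -0.12, 0, 0, -14, 0],
    [0, 0, -0.14, 0, 0, -21, 0],
    [0, 0, -0.14, 0, 0, -28, 0],
    [0, 0, -0.14, 0, 0, -35, 0],
    [0, 0, -0.14, 0, 0, -42, 0],
    [0, 0, -0.14, 0, 0, -49, 0],
    [0, 0, -0.14, 0, 0, -56, 0],
    [0, 0, -0.14, 0, 0, -63, 0]
  ]
}}

```text
time_s: 9.1
position: [0.5016, 0.0119, 0.1978]
eef_rot: [[-0.995, 0.098, 0.001], [0.098, 0.995, -0.0], [-0.001, 0.0, -1.0]]
contact_force: [-1.3, -0.6, -0.6]
opening: 0.0857
```

```bash
python3 - <<'E'
from h import *
np.set_printoptions(precision=4,suppress=True)
s=cap('scene','s5.png');t=cap('top','t5.png')
cv2.imwrite('pics/j.png',cv2.resize(s['pixels'][180:300,270:400],None,fx=6,fy=5,interpolation=cv2.INTER_CUBIC))
st=manip.read_state();print(st['joint_pos'],st['position'],st['eef_rot'])
c=[(-.026,-.032),(.026,-.032),(.026,.032),(-.026,.032)]
R=down(21)
for x,y in c: print(np.round(proj(s,np.array([.5017,.0119,.054])+R@[x,y,0]),1))
E
```

```text
[ -7.6619  -1.6932 109.0016   0.0028  72.6075 -91.742 ] [0.5017 0.0118 0.1976] [[-0.9947  0.1032  0.0015]
 [ 0.1032  0.9947 -0.0001]
 [-0.0015  0.     -1.    ]]
[297.8 198.4]
[313.4 204.6]
[303.  218.3]
[287.1 211.9]
```

View pics/j.png

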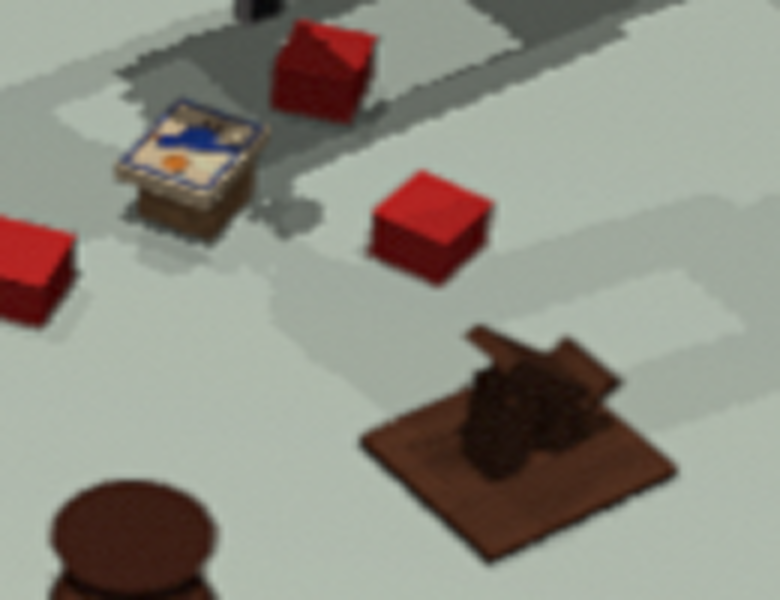

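View pics/t5.png

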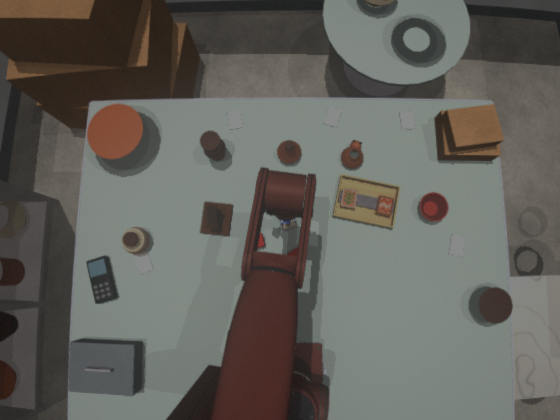

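```bash
python3 - <<'E'
import cv2,numpy as np
s=cv2.imread('pics/s5.png');t=cv2.imread('pics/t5.png')
def br(x): return np.clip(x.astype(float)*2,0,255).astype(np.uint8)
cv2.imwrite('pics/k.png',br(cv2.resize(s[240:298,325:390],None,fx=10,fy=10,interpolation=cv2.INTER_NEAREST)))
cv2.imwrite('pics/k2.png',br(cv2.resize(t[195:245,195:240],None,fx=12,fy=12,interpolation=cv2.INTER_NEAREST)))
E
```

```text
(no output)
```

View pics/k.png

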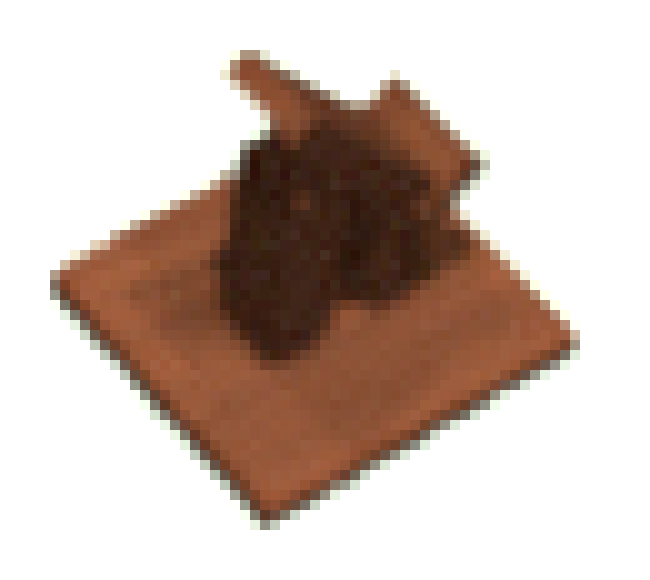

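View pics/k2.png

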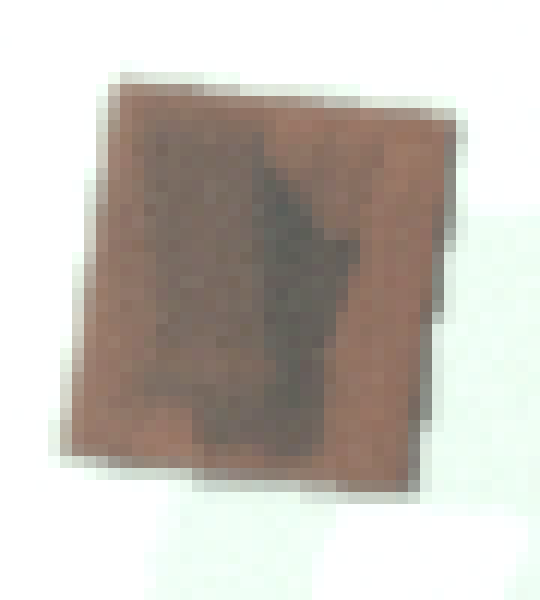

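```bash
cat > e.py <<'E'
from h import *
def easel(o,yaw):
    a=np.radians(yaw);ex=np.array([np.cos(a),np.sin(a),0]);ey=np.array([-ex[1],ex[0],0]);ez=np.array([0,0,1.]);o=np.array([*o,0.])
    t=np.radians(50); return o,ex,ey,ez,np.cos(t)*ex+np.sin(t)*ez,-np.sin(t)*ex+np.cos(t)*ez
E
python3 - <<'E'
from e import *
class C(dict):pass
s=cap('scene');t=cap('top')
o,ex,ey,ez,sx,sn=easel((.5055,.2498),-6.1)
for z in(0,.012):
  for x,y in((-.05,-.05),(.06,-.05),(.06,.05),(-.05,.05)):
    P=o+x*ex+y*ey+z*ez; print(z,x,y,'S',np.round(proj(s,P),1),'S+bias crop',np.round((proj(s,P)+[2,1.1]-[324.5,239.5])*10),'Tcrop',np.round((proj(t,P)-[194.5,194.5])*12))
E
```

```text
0 -0.05 -0.05 S [358.  251.1] S+bias crop [355. 127.] Tcrop [418. 504.]
0 0.06 -0.05 S [326.6 267.8] S+bias crop [ 41. 294.] Tcrop [468. 122.]
0 0.06 0.05 S [348.9 292.6] S+bias crop [264. 542.] Tcrop [125.  86.]
0 -0.05 0.05 S [380.8 274.5] S+bias crop [583. 361.] Tcrop [ 70. 465.]
0.012 -0.05 -0.05 S [358.4 248.3] S+bias crop [359.  99.] Tcrop [411. 500.]
0.012 0.06 -0.05 S [326.9 265.1] S+bias crop [ 44. 267.] Tcrop [462. 115.]
0.012 0.06 0.05 S [349.3 289.9] S+bias crop [268. 515.] Tcrop [116.  78.]
0.012 -0.05 0.05 S [381.3 271.7] S+bias crop [588. 333.] Tcrop [ 61. 461.]
```

```bash
python3 - <<'E'
import cv2,numpy as np
acc=[cv2.imread('pics/'+f).astype(float) for f in('top0.png','t5.png')]
t=sum(acc)/2
b=np.clip((t[195:245,195:240]-15)*3.2,0,255).astype(np.uint8)
cv2.imwrite('pics/k3.png',cv2.resize(b,None,fx=12,fy=12,interpolation=cv2.INTER_CUBIC))
s=cv2.imread('pics/s5.png').astype(float)*.5+cv2.imread('pics/scene0.png').astype(float)*.5
b=np.clip(s[240:298,325:390]*5,0,255).astype(np.uint8)
cv2.imwrite('pics/k4.png',cv2.resize(b,None,fx=10,fy=10,interpolation=cv2.INTER_CUBIC))
E
```

```text
(no output)
```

View pics/k3.png

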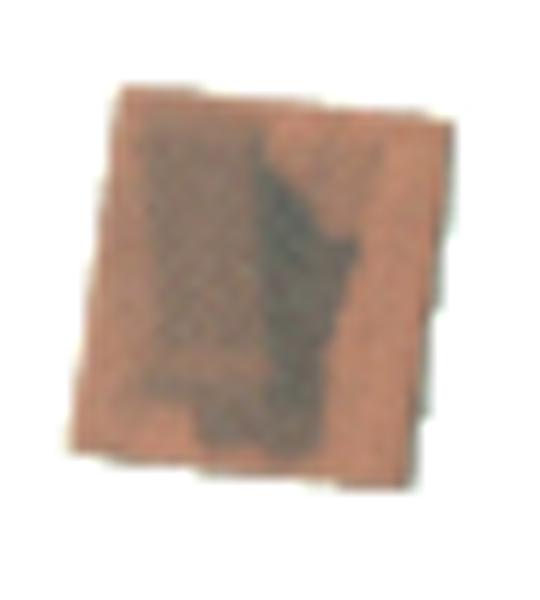

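View pics/k4.png

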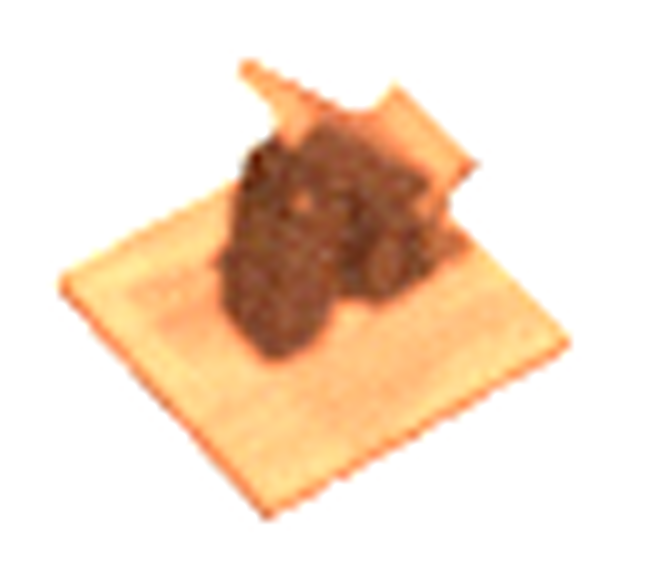

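```bash
python3 - <<'E'
from e import *
s=cap('scene');t=cap('top')
o,ex,ey,ez,sx,sn=easel((.5055,.2498),-6.1)
for x0 in(-.03,-.02,-.01):
  c0=o+x0*ex+.06*ez
  for n,a,w,z in(('top front',.076,.015,0),('top back',.076,.015,-.01),('corner',0,.018,0),('ledge out',0,.018,.012),('ledge out low',-.01,.018,.012),('ledge low back',-.01,.018,-.01)):
    r=[]
    for sg in(-1,1):
      P=c0+a*sx+sg*w*ey+z*sn; r+=[np.round((proj(s,P)+[2,1.1]-[324.5,239.5])*10),np.round((proj(t,P)-[194.5,194.5])*12)]
    print(x0,n,'S',r[0],r[2],'T',r[1],r[3])
E
```

```text
-0.03 top front S [275.  29.] [347. 103.] T [253. 186.] [141. 174.]
-0.03 top back S [249.  58.] [321. 132.] T [262. 161.] [150. 149.]
-0.03 corner S [392.  90.] [477. 176.] T [278. 398.] [148. 383.]
-0.03 ledge out S [422.  57.] [507. 142.] T [269. 428.] [138. 414.]
-0.03 ledge out low S [437.  66.] [522. 151.] T [271. 455.] [140. 440.]
-0.03 ledge low back S [383. 125.] [467. 211.] T [288. 399.] [159. 385.]
-0.02 top front S [244.  45.] [316. 120.] T [259. 148.] [146. 136.]
-0.02 top back S [219.  74.] [290. 148.] T [267. 124.] [155. 112.]
-0.02 corner S [363. 105.] [448. 191.] T [283. 361.] [153. 347.]
-0.02 ledge out S [393.  72.] [478. 158.] T [274. 392.] [143. 377.]
-0.02 ledge out low S [408.  81.] [493. 167.] T [276. 418.] [145. 404.]
-0.02 ledge low back S [355. 141.] [438. 227.] T [293. 363.] [164. 349.]
-0.01 top front S [214.  61.] [285. 136.] T [264. 111.] [152.  99.]
-0.01 top back S [188.  90.] [259. 165.] T [272.  86.] [160.  75.]
-0.01 corner S [334. 121.] [418. 207.] T [288. 325.] [158. 311.]
-0.01 ledge out S [364.  88.] [448. 174.] T [279. 355.] [148. 340.]
-0.01 ledge out low S [380.  96.] [464. 182.] T [281. 382.] [150. 367.]
-0.01 ledge low back S [326. 156.] [409. 243.] T [298. 327.] [169. 313.]
```

```bash
python3 - <<'E'
from e import *
s=cap('scene');t=cap('top')
sg=np.mean([s['pixels'].astype(np.float32)]+[cap('scene')['pixels'] for _ in range(3)],0).astype(np.float32)
tg=np.mean([t['pixels'].astype(np.float32)]+[cap('top')['pixels'] for _ in range(3)],0).astype(np.float32)
np.save('sg.npy',sg);np.save('tg.npy',tg)
f=lambda p:np.array([(p[0]+.5)/10-.5+325,(p[1]+.5)/10-.5+240])
g=lambda p:np.array([(p[0]+.5)/12-.5+195,(p[1]+.5)/12-.5+195])
Ls=edge(sg,f((397,86)),f((478,160)),1.5,marg=.15)
n=np.array([Ls[1],-Ls[0]]);print('S ledge line',Ls)
Ltop=edge(tg,g((150,122)),g((260,132)),1.5); Lled=edge(tg,g((148,378)),g((190,384)),2); Lsd=edge(tg,g((148,150)),g((160,330)),2)
print('T top',Ltop,'ledge',Lled,'side',Lsd)
for x0 in(-.025,-.02,-.015):
  o,ex,ey,ez,sx,sn=easel((.5055,.2498),-6.1);c0=o+x0*ex+.06*ez
  for nm,a,w,z in(('out',0,.018,.012),('outlow',-.01,.018,.012)):
    print(x0,nm,'S perp px',[round(float(n@(proj(s,c0+a*sx+k*w*ey+z*sn)+[2,1.1]-Ls[2:])),2) for k in(-1,1)])
  for nm,L,a,w,z in(('topf',Ltop,.076,.015,0),('topb',Ltop,.076,.015,-.01),('ledout',Lled,0,.018,.012),('outlow',Lled,-.01,.018,.012)):
    m=np.array([L[1],-L[0]]);print(x0,nm,'T perp',[round(float(m@(proj(t,c0+a*sx+k*w*ey+z*sn)-L[2:])),2) for k in(-1,1)])
# left side of strip: +y side
L=Lsd;m=np.array([L[1],-L[0]])
for a in(.01,.04,.07): print('side T perp',round(float(m@(proj(t,o-.02*ex+.06*ez+a*sx+.015*ey)-L[2:])),2))
E
```

```text
S ledge line [  0.7382249   0.6745546 368.3806    250.90779  ]
T top [9.9959511e-01 2.8453872e-02 2.1186690e+02 2.0424329e+02] ledge [9.8993200e-01 1.4154387e-01 2.0851495e+02 2.2779117e+02] side [1.3091129e-01 9.9139410e-01 2.0698587e+02 2.1456761e+02]
-0.025 out S perp px [1.52, 0.92]
-0.025 outlow S perp px [1.92, 1.34]
-0.025 topf T perp [-4.07, -3.33]
-0.025 topb T perp [-1.99, -1.25]
-0.025 ledout T perp [0.36, 0.02]
-0.025 outlow T perp [-1.81, -2.15]
-0.02 out S perp px [-0.03, -0.64]
-0.02 outlow S perp px [0.39, -0.22]
-0.02 topf T perp [-2.5, -1.76]
-0.02 topb T perp [-0.43, 0.3]
-0.02 ledout T perp [1.91, 1.56]
-0.02 outlow T perp [-0.28, -0.62]
-0.015 out S perp px [-1.58, -2.22]
-0.015 outlow S perp px [-1.15, -1.78]
-0.015 topf T perp [-0.93, -0.19]
-0.015 topb T perp [1.13, 1.86]
-0.015 ledout T perp [3.45, 3.1]
-0.015 outlow T perp [1.26, 0.92]
side T perp 0.11
side T perp 0.43
side T perp 0.77
```

The plaque lies flat and picture up on the cork, with corners at about (300.5,200), (315,206), (305,219) and (289,214). The easel pose agrees in both views: origin (0.5055, 0.2498), yaw -6.1°, and the rest corner at easel x = -20 mm. For the second grip I'll lean the gripper 25° towards the head, so it only has to tilt 25° at the easel.

```bash
cat >> e.py <<'E'
A=np.radians(25)
def toolpose(O,px,pz,back=0.,a=A):
    py=np.cross(pz,px); z=-np.cos(a)*pz-np.sin(a)*px
    R=np.c_[np.cross(py,z),py,z]; return O+.007*pz-(.003+back)*z, R
def cork(back):
    y=np.radians(21);return toolpose(np.array([.5017,.0119,.040]),np.array([np.cos(y),np.sin(y),0]),np.array([0,0,1.]),back)
EO=easel((.5055,.2498),-6.1)
def seat(up=0.,out=0.,dy=0.,back=0.):
    o,ex,ey,ez,sx,sn=EO; c0=o-.02*ex+.06*ez
    return toolpose(c0+(.032+up)*sx+out*sn+dy*ey,sx,sn,back)
E
python3 - <<'E'
from e import *
print(manip.read_state()['joint_pos'])
go(*cork(.10)); go(*cork(.05))
E
```

```text
[-7.66310668e+00 -1.62357676e+00  1.09025615e+02  3.59822739e-03
  7.25630397e+01 -9.16471418e+01]
pos [0.5015 0.0118 0.1968] shift [-0.0389  0.0198  0.0565] rotvec [  5.89  24.57 -26.59] t 9.8
pos [0.5015 0.0118 0.1968] shift [-0.02    0.0102  0.1018] rotvec [  5.89  24.57 -26.59] t 9.8
```

Call:
{"method": "apply_moves", "body": {
  "steps": [
    [-0.006, 0.003, 0.01, 1, 4, -4.5, 0],
    [-0.012, 0.006, 0.02, 2, 8.2, -8.9, 0],
    [-0.02, 0.01, 0.03, 3, 12.3, -13.3, 0],
    [-0.026, 0.013, 0.04, 4, 16.4, -17.7, 0],
    [-0.032, 0.016, 0.048, 5, 20.5, -22.2, 0],
    [-0.039, 0.02, 0.0565, 5.9, 24.6, -26.6, 0],
    [-0.039, 0.02, 0.0565, 5.9, 24.6, -26.6, 0],
    [-0.039, 0.02, 0.0565, 5.9, 24.6, -26.6, 0],
    [-0.039, 0.02, 0.0565, 5.9, 24.6, -26.6, 0]
  ]
}}

```text
time_s: 10.55
position: [0.5424, 0.0276, 0.1406]
eef_rot: [[-0.847, -0.357, -0.394], [-0.324, 0.934, -0.151], [0.422, -0.001, -0.907]]
contact_force: [-0.5, 1.0, 0.7]
opening: 0.0857
```

```bash
python3 - <<'E'
from e import *
s=cap('scene')
cv2.imwrite('pics/l.png',cv2.resize(s['pixels'][140:240,250:360],None,fx=7,fy=6,interpolation=cv2.INTER_CUBIC))
print(manip.read_state()['joint_pos'])
go(*cork(.04)); go(*cork(.0))
E
```

```text
[  -0.34756689   25.69079728   86.76116723   -8.83567436   90.90067891
 -109.56476931]
pos [0.5426 0.0274 0.1415] shift [-0.0002  0.0002  0.0611] rotvec [-0.02  0.11 -0.1 ] t 10.6
pos [0.5426 0.0274 0.1415] shift [-1.000e-04  2.000e-04  1.011e-01] rotvec [-0.02  0.11 -0.1 ] t 10.6
```

View pics/l.png

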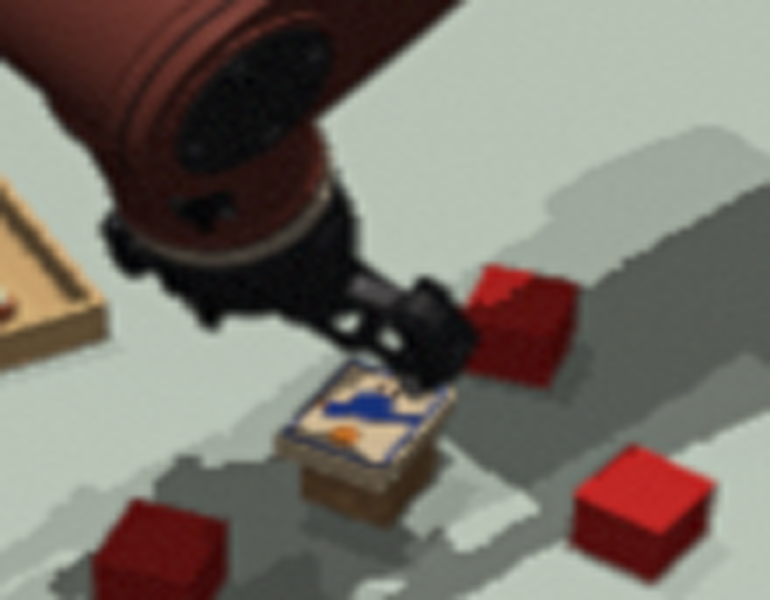

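The gripper is leaned over the plaque with its jaws on the side faces. The finger at about (311,200) is clear of the red blocks. Going down along the tool axis.

Call:
{"method": "apply_moves", "body": {
  "steps": [
    [0, 0, 0.025, 0, 0, 0, 0],
    [0, 0, 0.05, 0, 0.1, -0.1, 0],
    [0, 0, 0.07, 0, 0.1, -0.1, 0],
    [0, 0, 0.082, 0, 0.1, -0.1, 0],
    [0, 0, 0.091, 0, 0.1, -0.1, 0],
    [0, 0, 0.096, 0, 0.1, -0.1, 0],
    [0, 0, 0.1, 0, 0.1, -0.1, 0],
    [0, 0, 0.101, 0, 0.1, -0.1, 0],
    [0, 0, 0.101, 0, 0.1, -0.1, 0],
    [0, 0, 0.101, 0, 0.1, -0.1, 0]
  ]
}}

```text
time_s: 11.43
position: [0.5037, 0.0122, 0.0506]
eef_rot: [[-0.847, -0.359, -0.393], [-0.325, 0.934, -0.152], [0.421, -0.001, -0.907]]
contact_force: [-0.2, -0.3, 0.2]
opening: 0.0852
```

```bash
python3 - <<'E'
from e import *
s=cap('scene')
cv2.imwrite('pics/m.png',cv2.resize(s['pixels'][160:240,260:350],None,fx=8,fy=7,interpolation=cv2.INTER_CUBIC))
print(manip.read_state()['contact_force']);go(*cork(.0))
E
```

```text
[ 0.14577732 -0.03566165  0.03504747]
pos [0.5037 0.0122 0.0505] shift [0.0003 0.0004 0.001 ] rotvec [-0.05  0.09 -0.01] t 11.48
```

View pics/m.png

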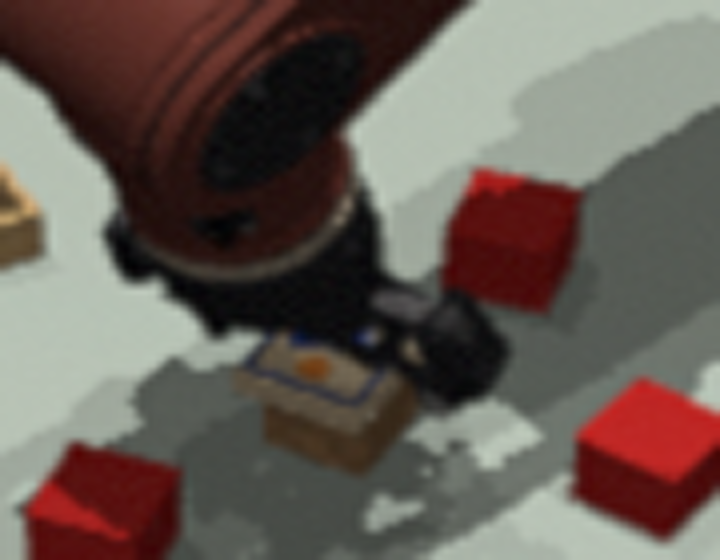

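The jaws sit either side of the plaque, the near finger at about (318,211), and it hasn't moved. Closing.

Call:
{"method": "apply_moves", "body": {
  "steps": [
    [0, 0, 0, 0, 0, 0, 0.2],
    [0, 0, 0, 0, 0, 0, 0.3],
    [0, 0, 0, 0, 0, 0, 0.4],
    [0, 0, 0, 0, 0, 0, 0.5],
    [0, 0, 0, 0, 0, 0, 0.7],
    [0, 0, 0, 0, 0, 0, 1],
    [0, 0, 0, 0, 0, 0, 1],
    [0, 0, 0, 0, 0, 0, 1],
    [0, 0, 0, 0, 0, 0, 1]
  ],
  "squeeze": 40
}}

```text
time_s: 12.23
position: [0.5042, 0.0123, 0.0509]
eef_rot: [[-0.847, -0.359, -0.392], [-0.325, 0.933, -0.152], [0.42, -0.001, -0.907]]
contact_force: [2.0, 2.0, 4.5]
opening: 0.0512
```

```bash
python3 - <<'E'
from e import *
p,R=cork(0);s=manip.read_state()
print(s['contact_force'],s['opening'],'offset along px,py,pz from plan:')
y=np.radians(21);M=np.array([[np.cos(y),np.sin(y),0],[-np.sin(y),np.cos(y),0],[0,0,1]])
print(np.round(M@(s['position']-p),4), Rn.from_matrix(R.T@s['eef_rot']).as_rotvec(degrees=True))
E
```

```text
[1.98492122 2.0356945  4.45971701] 0.05119701620958476 offset along px,py,pz from plan:
[ 0.0012 -0.0006  0.0012] [ 0.07566689 -0.15080576  0.01362508]
```

Gripped at 51 mm. Lifting straight up.

Call:
{"method": "apply_moves", "body": {
  "steps": [
    [0.001, 0, -0.003, 0, 0, 0, 1],
    [0.004, 0, -0.009, 0, 0, 0, 1],
    [0.01, 0, -0.022, 0, 0, 0, 1],
    [0.018, 0, -0.04, 0, 0, 0, 1],
    [0.028, 0, -0.06, 0, 0, 0, 1],
    [0.038, 0, -0.082, 0, 0, 0, 1],
    [0.046, 0, -0.1, 0, 0, 0, 1],
    [0.05, 0, -0.109, 0, 0, 0, 1],
    [0.05, 0, -0.109, 0, 0, 0, 1],
    [0.05, 0, -0.109, 0, 0, 0, 1]
  ]
}}

```text
time_s: 13.07
position: [0.5046, 0.0126, 0.1711]
eef_rot: [[-0.848, -0.359, -0.391], [-0.325, 0.933, -0.152], [0.419, -0.002, -0.908]]
contact_force: [1.1, 0.3, -1.1]
opening: 0.0517
```

```bash
cat >> e.py <<'E'
def seat2(up=0.,out=0.,dy=0.):
    p,R=seat(up,out,dy); return p+.0012*EO[4]+.0012*EO[5],R
E
python3 - <<'E'
from e import *
s=cap('scene')
cv2.imwrite('pics/n.png',cv2.resize(s['pixels'][100:240,250:370],None,fx=5,fy=4.2,interpolation=cv2.INTER_CUBIC))
st=manip.read_state();print(st['joint_pos'],st['contact_force'])
print('seat',seat2()[0],seat2()[1])
go(*seat2(.05,.08))
p,R=seat2(.05,.08); p[2]+=.04;go(p,R)
E
```

```text
[  -1.71376384   18.86668933   92.41267582   -9.40716992   91.85743831
 -111.09771035] [-2.46458462 -0.33978957 -0.66812529]
seat [0.49932628 0.25045978 0.09342246] [[-9.01176222e-01  1.06264071e-01  4.20225374e-01]
 [ 9.63079553e-02  9.94337944e-01 -4.49091371e-02]
 [-4.22618262e-01  6.93889390e-18 -9.06307787e-01]]
pos [0.504  0.0126 0.1701] shift [-0.0443  0.237  -0.0352] rotvec [-2.000e-02 -4.893e+01  2.798e+01] t 13.12
pos [0.504  0.0126 0.1701] shift [-0.0275  0.237  -0.0715] rotvec [-2.000e-02 -4.893e+01  2.798e+01] t 13.12
```

View pics/n.png

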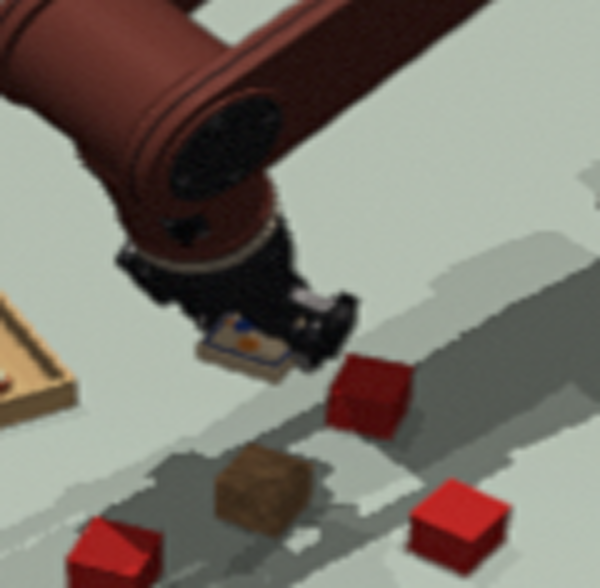

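The plaque is held clear above the empty cork, at about (299,182) in the scene view. Next I'll carry it to a hover in front of the easel.

Call:
{"method": "apply_moves", "body": {
  "steps": [
    [-0.001, 0.01, -0.006, 0, -2, 1.2, 1],
    [-0.004, 0.03, -0.016, 0, -6, 3.5, 1],
    [-0.007, 0.055, -0.028, 0, -11, 6.4, 1],
    [-0.01, 0.08, -0.038, 0, -16, 9.2, 1],
    [-0.013, 0.105, -0.046, 0, -21, 12.1, 1],
    [-0.016, 0.13, -0.053, 0, -26, 15, 1],
    [-0.018, 0.155, -0.058, 0, -31, 17.8, 1],
    [-0.02, 0.18, -0.062, 0, -36, 20.7, 1],
    [-0.023, 0.2, -0.065, 0, -41, 23.5, 1],
    [-0.025, 0.22, -0.068, 0, -45, 25.8, 1],
    [-0.027, 0.232, -0.07, 0, -48, 27.4, 1],
    [-0.0275, 0.237, -0.0715, 0, -48.9, 28, 1]
  ]
}}

```text
time_s: 14.12
position: [0.4676, 0.2547, 0.2203]
eef_rot: [[-0.902, 0.105, 0.418], [0.095, 0.994, -0.046], [-0.421, -0.001, -0.907]]
contact_force: [-0.7, -0.1, -1.3]
opening: 0.0514
```

```bash
python3 - <<'E'
from e import *
s=cap('scene');s=cap('scene');t=cap('top')
cv2.imwrite('pics/o.png',cv2.resize(s['pixels'][150:300,300:440],None,fx=5,fy=4,interpolation=cv2.INTER_CUBIC))
cv2.imwrite('pics/o2.png',cv2.resize(t['pixels'][180:260,180:270],None,fx=7,fy=7,interpolation=cv2.INTER_CUBIC))
st=manip.read_state();print(st['joint_pos'],st['contact_force'],st['opening'])
for u,o in((.05,.08),(.04,.03),(.02,.02),(.015,.003)): print(u,o);go(*seat2(u,o))
E
```

```text
[ 27.85709843 -11.72611185 118.66876652 -17.06669005  53.3951584
 -48.32359454] [-0.51460047  0.01241631 -1.13416785] 0.05136479329053064
0.05 0.08
pos [0.469  0.2537 0.2212] shift [0.0147 0.0001 0.0351] rotvec [-0.1  -0.21  0.15] t 14.27
0.04 0.03
pos [0.469  0.2537 0.2212] shift [0.0025 0.0002 0.0846] rotvec [-0.1  -0.21  0.15] t 14.27
0.02 0.02
pos [0.469  0.2537 0.2212] shift [0.0163 0.0003 0.1022] rotvec [-0.1  -0.21  0.15] t 14.27
0.015 0.003
pos [0.469  0.2537 0.2212] shift [0.0136 0.0003 0.1197] rotvec [-0.1  -0.21  0.15] t 14.27
```

View pics/o.png

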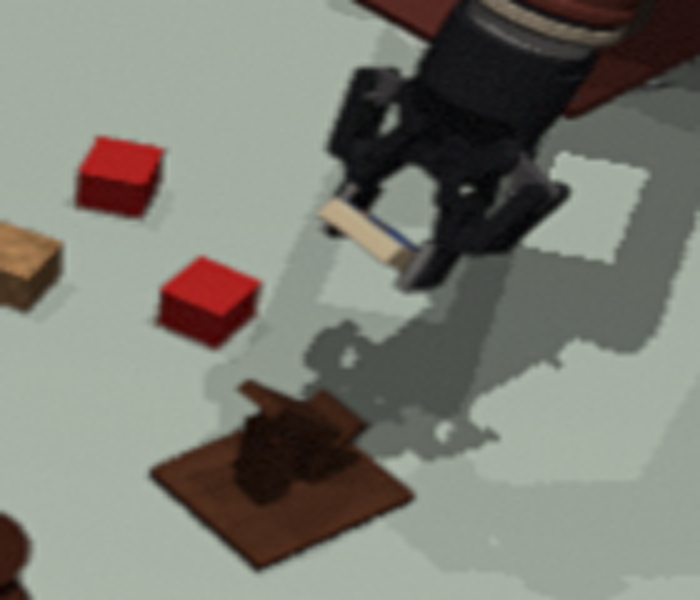

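View pics/o2.png

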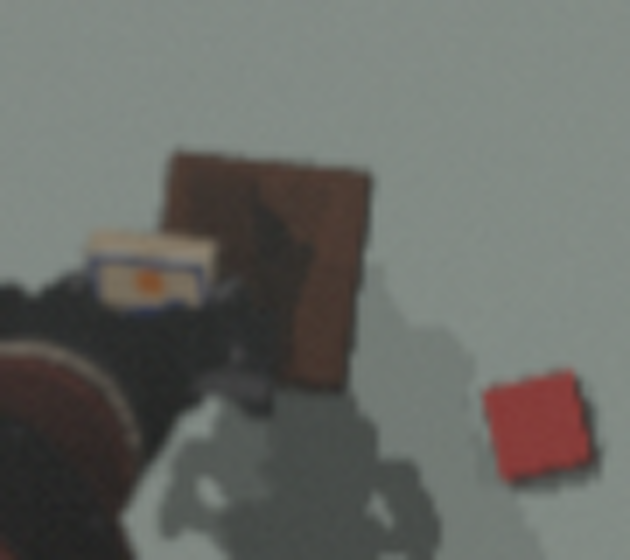

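The plaque hovers in front of the easel, sun end up and picture towards the robot. In the top view its head edge runs from about (193,213) to (211,214). I'll check that against the arm pose.

```bash
python3 - <<'E'
from e import *
t=cap('top');s=cap('scene')
st=manip.read_state();R=st['eef_rot'];a=A
z=R[:,2];px=-np.sin(a)*z-np.cos(a)*R[:,0]; pz=-np.cos(a)*z+np.sin(a)*R[:,0]; py=R[:,1]
print(px,pz,EO[4],EO[5])
O=st['position']-.0082*pz+.003*z-.0012*px
for n,c,o,k in(('T',t,(180,180),7),):
  cs=[O+.032*px+y*py+h*pz for y,h in((.026,0),(-.026,0),(-.026,.014),(.026,.014))]
  uv=[proj(c,P) for P in cs];print(np.round([(u-o+.5)*k-.5 for u in uv]).astype(int).tolist())
  g=c['pixels'].astype(np.float32)
  L=edge(g,uv[0],uv[1],2);m=np.array([L[1],-L[0]]);print('top edge perp',[float(m@(u-L[2:])) for u in uv[:2]],L)
  L=edge(g,uv[1],uv[2],2.5);m=np.array([L[1],-L[0]]);print('right edge perp',[float(m@(u-L[2:])) for u in uv[1:3]],L)
  L=edge(g,uv[3],uv[0],2.5);m=np.array([L[1],-L[0]]);print('left edge perp',[float(m@(u-L[2:])) for u in (uv[3],uv[0])],L)
uv=[proj(s,P) for P in cs]; g=s['pixels'].astype(np.float32)
cs2=[O+x*px+y*py for x,y in((.032,.026),(.032,-.026),(-.032,-.026),(-.032,.026))]
print('S',[np.round(proj(s,P)+[2,1.1],1).tolist() for P in cs2])
cv2.imwrite('pics/p.png',cv2.resize(t['pixels'][200:235,180:225],None,fx=16,fy=16,interpolation=cv2.INTER_CUBIC))
E
```

```text
[ 0.64122633 -0.06738334  0.76438752] [-0.75990128  0.0827145   0.64475449] [ 0.63914811 -0.06830523  0.76604444] [-0.76170706  0.081403    0.64278761]
[[93, 222], [218, 235], [210, 258], [84, 244]]
top edge perp [0.6307264608525457, 0.1717016399892019] [9.9654257e-01 8.3083510e-02 2.0179881e+02 2.1261850e+02]
right edge perp [0.6222077114989153, 0.11541978693447168] [  0.46488267  -0.8853723  210.38834    215.24591   ]
left edge perp [0.1502631956025276, 0.5423939027709656] [  0.4754714  -0.8797312 192.59744   212.78271  ]
S [[375.4, 215.6], [361.9, 202.9], [372.6, 210.3], [385.8, 222.7]]
```

View pics/p.png

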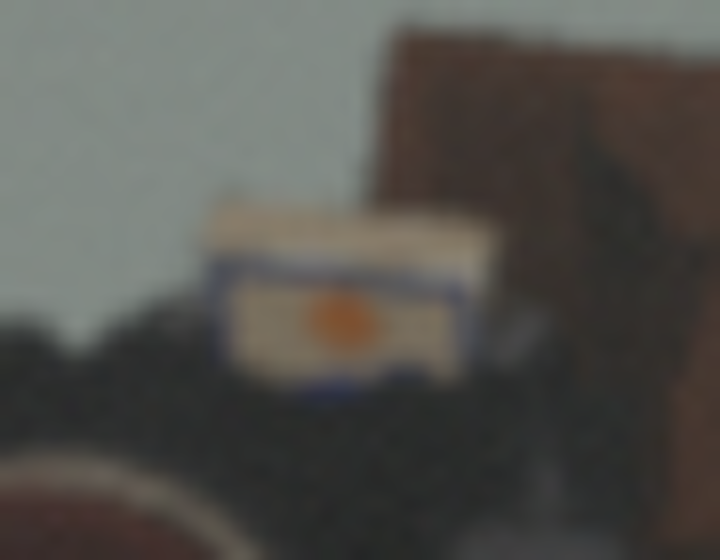

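Call:
{"method": "apply_moves", "body": {
  "steps": [
    [0.001, 0, 0.02, -0.1, -0.2, 0.1, 1],
    [0.002, 0, 0.045, -0.1, -0.2, 0.1, 1],
    [0.0025, 0, 0.07, -0.1, -0.2, 0.1, 1],
    [0.0025, 0, 0.0846, -0.1, -0.2, 0.1, 1],
    [0.006, 0, 0.094, -0.1, -0.2, 0.1, 1],
    [0.009, 0, 0.102, -0.1, -0.2, 0.1, 1],
    [0.012, 0, 0.109, -0.1, -0.2, 0.1, 1],
    [0.0138, 0, 0.114, -0.1, -0.2, 0.1, 1],
    [0.0149, 0, 0.117, -0.1, -0.2, 0.1, 1],
    [0.0149, 0, 0.117, -0.1, -0.2, 0.1, 1],
    [0.0149, 0, 0.117, -0.1, -0.2, 0.1, 1]
  ]
}}

```text
time_s: 15.28
position: [0.5057, 0.2493, 0.1101]
eef_rot: [[-0.9, 0.107, 0.422], [0.097, 0.994, -0.045], [-0.424, 0.001, -0.906]]
contact_force: [0.4, 0.0, -0.1]
opening: 0.0513
```

```bash
python3 - <<'E'
from e import *
s=cap('scene');t=cap('top')
b=lambda im:np.clip(im.astype(float)*2,0,255).astype(np.uint8)
cv2.imwrite('pics/q.png',b(cv2.resize(s['pixels'][210:300,320:400],None,fx=8,fy=6.5,interpolation=cv2.INTER_CUBIC)))
cv2.imwrite('pics/q2.png',b(cv2.resize(t['pixels'][195:245,190:250],None,fx=11,fy=11,interpolation=cv2.INTER_CUBIC)))
st=manip.read_state();print(st['contact_force'],st['opening'])
for u,o in((.015,.006),(.003,.006),(0,0)): print(u,o);go(*seat2(u,o))
E
```

```text
[-0.2249082   0.10236843 -0.78340903] 0.05123919530687869
0.015 0.006
pos [0.5059 0.2494 0.1105] shift [0.0022 0.0004 0.0009] rotvec [ 0.04  0.12 -0.08] t 15.38
0.003 0.006
pos [0.5059 0.2494 0.1105] shift [0.0131 0.0003 0.0059] rotvec [ 0.04  0.12 -0.08] t 15.38
0 0
pos [0.5059 0.2494 0.1105] shift [0.0133 0.0003 0.0126] rotvec [ 0.04  0.12 -0.08] t 15.38
```

View pics/q.png

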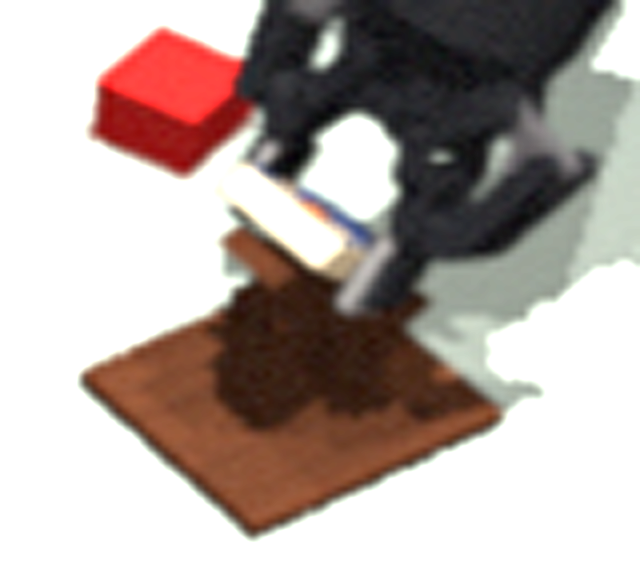

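View pics/q2.png

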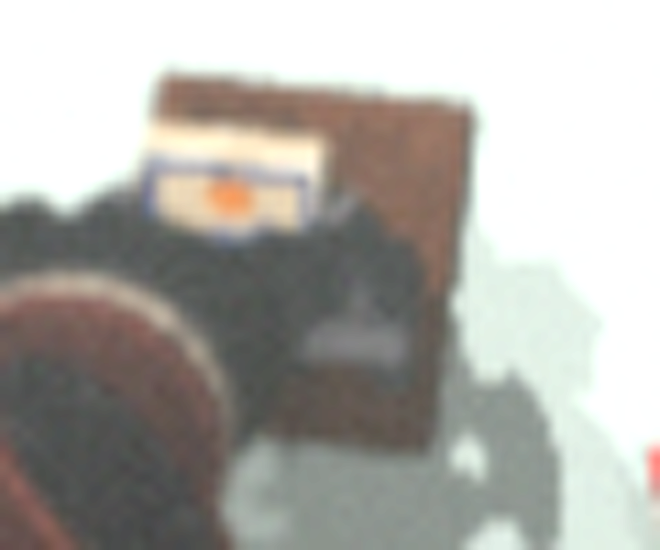

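The plaque is parallel to the easel base, about 15 mm up the slope and just off the back. I'll slide it down towards the ledge in small steps and watch the force.

Call:
{"method": "apply_moves", "body": {
  "steps": [
    [0.003, 0, 0.002, 0, 0.1, 0, 1],
    [0.006, 0, 0.003, 0, 0.1, 0, 1],
    [0.009, 0, 0.0045, 0, 0.1, 0, 1],
    [0.0115, 0.0003, 0.0055, 0, 0.1, 0, 1],
    [0.0131, 0.0003, 0.0059, 0, 0.1, 0, 1],
    [0.0131, 0.0003, 0.0059, 0, 0.1, 0, 1],
    [0.0131, 0.0003, 0.0059, 0, 0.1, 0, 1]
  ]
}}

```text
time_s: 15.97
position: [0.4965, 0.2508, 0.0995]
eef_rot: [[-0.901, 0.107, 0.42], [0.097, 0.994, -0.044], [-0.423, 0.001, -0.906]]
contact_force: [0.3, 0.7, -0.6]
opening: 0.0514
```

```bash
cat > f.py <<'E'
from e import *
np.set_printoptions(precision=4,suppress=True)
st=manip.read_state();f=st['contact_force'];p,R=seat2()
d=st['position']-p
print('up,dy,out off seat (mm)',np.round(1e3*np.array([d@EO[4],d@EO[2],d@EO[5]]),2),'force up,y,out',np.round([f@EO[4],f@EO[2],f@EO[5]],2),'rot err',Rn.from_matrix(R.T@st['eef_rot']).as_rotvec(degrees=True).round(2),'op',st['opening'])
go(p,R)
E
python3 f.py
```

```text
up,dy,out off seat (mm) [2.85 0.   6.05] force up,y,out [-0.31  0.68 -0.58] rot err [-0.04 -0.01  0.06] op 0.05139933674377986
pos [0.4965 0.2508 0.0995] shift [ 0.     -0.      0.0067] rotvec [ 0.04  0.01 -0.06] t 15.97
```

Call:
{"method": "apply_moves", "body": {
  "steps": [
    [-0.0008, 0, 0.0018, 0, 0, 0, 1],
    [-0.0015, 0, 0.0032, 0, 0, 0, 1],
    [-0.0019, 0, 0.0041, 0, 0, 0, 1],
    [-0.0021, 0, 0.0046, 0, 0, 0, 1],
    [-0.0021, 0, 0.0046, 0, 0, 0, 1]
  ]
}}

```text
time_s: 16.38
position: [0.5005, 0.2502, 0.0961]
eef_rot: [[-0.901, 0.107, 0.42], [0.098, 0.994, -0.044], [-0.423, 0.001, -0.906]]
contact_force: [-0.4, -0.2, -0.7]
opening: 0.051
```

```bash
python3 f.py
```

```text
up,dy,out off seat (mm) [ 2.8  -0.09  0.83] force up,y,out [-0.81 -0.26 -0.13] rot err [-0.03 -0.    0.07] op 0.050982710818786164
pos [0.5005 0.2502 0.0961] shift [0.0022 0.0001 0.0019] rotvec [ 0.03  0.   -0.07] t 16.38
```

Continuing in small steps towards the back.

Call:
{"method": "apply_moves", "body": {
  "steps": [
    [-0.0004, 0, 0.0009, 0, 0, 0, 1],
    [-0.0006, 0, 0.0014, 0, 0, 0, 1],
    [-0.0006, 0, 0.0014, 0, 0, 0, 1]
  ]
}}

```text
time_s: 16.63
position: [0.5012, 0.2502, 0.0955]
eef_rot: [[-0.901, 0.107, 0.42], [0.098, 0.994, -0.045], [-0.422, 0.001, -0.907]]
contact_force: [-7.8, -0.8, 8.9]
opening: 0.0515
```

```bash
python3 f.py
```

```text
up,dy,out off seat (mm) [ 2.8  -0.08 -0.13] force up,y,out [ 1.89 -1.66 11.57] rot err [-0.    0.04  0.08] op 0.05148697278684019
pos [0.5012 0.2502 0.0955] shift [0.0026 0.0001 0.0011] rotvec [ 0.   -0.04 -0.08] t 16.63
```

Back contact is within 0.2 mm of where I predicted it. I'll ease off slightly and go down to the ledge.

Call:
{"method": "apply_moves", "body": {
  "steps": [
    [0.0002, 0, -0.0005, 0, 0, 0, 1],
    [0.0012, 0, 0, 0, 0, 0, 1],
    [0.002, 0, 0.0003, 0, 0, 0, 1],
    [0.0024, 0, 0.0005, 0, 0, 0, 1],
    [0.0024, 0, 0.0005, 0, 0, 0, 1]
  ]
}}

```text
time_s: 17.05
position: [0.4992, 0.2503, 0.0938]
eef_rot: [[-0.901, 0.107, 0.419], [0.098, 0.994, -0.045], [-0.422, 0.0, -0.907]]
contact_force: [0.3, -0.6, -1.4]
opening: 0.0513
```

```bash
python3 f.py
```

```text
up,dy,out off seat (mm) [ 0.19 -0.16  0.34] force up,y,out [-0.79 -0.52 -1.17] rot err [0.01 0.05 0.07] op 0.051327983536590224
pos [0.4992 0.2503 0.0938] shift [0.     0.0002 0.0004] rotvec [-0.01 -0.05 -0.07] t 17.05
```

Call:
{"method": "apply_moves", "body": {
  "steps": [
    [0.0005, 0, 0.0002, 0, 0, 0, 1],
    [0.001, 0, 0.0004, 0, 0, 0, 1],
    [0.001, 0, 0.0004, 0, 0, 0, 1]
  ]
}}

```text
time_s: 17.3
position: [0.4992, 0.2504, 0.0937]
eef_rot: [[-0.901, 0.107, 0.421], [0.097, 0.994, -0.045], [-0.423, 0.001, -0.906]]
contact_force: [1.5, -2.3, 2.4]
opening: 0.0514
```

```bash
python3 f.py
```

```text
up,dy,out off seat (mm) [ 0.1  -0.05  0.29] force up,y,out [ 2.94 -2.09  0.26] rot err [-0.01 -0.04  0.07] op 0.051352075186093145
pos [0.4992 0.2504 0.0937] shift [-0.      0.0001  0.0003] rotvec [ 0.01  0.04 -0.07] t 17.3
```

Call:
{"method": "apply_moves", "body": {
  "steps": [
    [0.0003, 0, 0.0004, 0, 0, 0, 1],
    [0.0004, 0, 0.0007, 0, 0, 0, 1],
    [0.0004, 0, 0.0007, 0, 0, 0, 1]
  ]
}}

```text
time_s: 17.55
position: [0.4995, 0.2505, 0.0935]
eef_rot: [[-0.9, 0.107, 0.422], [0.098, 0.994, -0.045], [-0.424, 0.001, -0.906]]
contact_force: [-1.3, -2.3, 5.4]
opening: 0.0513
```

```bash
python3 f.py; python3 - <<'E'
from e import *
s=cap('scene');t=cap('top')
b=lambda im:np.clip(im.astype(float)*2,0,255).astype(np.uint8)
cv2.imwrite('pics/r.png',b(cv2.resize(s['pixels'][210:300,320:400],None,fx=8,fy=6.5,interpolation=cv2.INTER_CUBIC)))
cv2.imwrite('pics/r2.png',b(cv2.resize(t['pixels'][195:245,190:250],None,fx=11,fy=11,interpolation=cv2.INTER_CUBIC)))
E
```

```text
up,dy,out off seat (mm) [ 0.12  0.1  -0.08] force up,y,out [ 3.5  -2.45  4.24] rot err [-0.02 -0.09  0.07] op 0.05126352699585988
pos [0.4995 0.2505 0.0935] shift [ 0.0001 -0.0001 -0.    ] rotvec [ 0.02  0.09 -0.07] t 17.55
```

View pics/r.png

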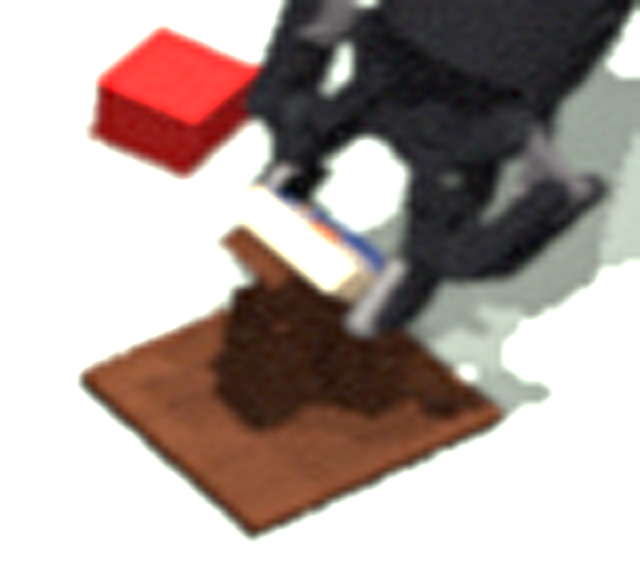

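View pics/r2.png

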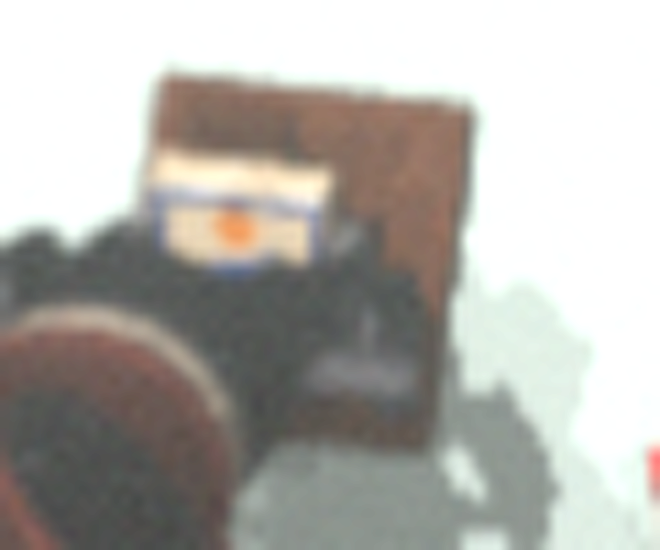

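The plaque looks seated. In the top view the strip's end, centred near u=245 in the crop, lines up with the plaque's centre near 243. Contact with both ledge and back is light, about 4 N each. Opening slowly.

Call:
{"method": "apply_moves", "body": {
  "steps": [
    [0, 0, 0, 0, 0, 0, 0.55],
    [0, 0, 0, 0, 0, 0, 0.45],
    [0, 0, 0, 0, 0, 0, 0.38],
    [0, 0, 0, 0, 0, 0, 0.3],
    [0, 0, 0, 0, 0, 0, 0.2],
    [0, 0, 0, 0, 0, 0, 0.1],
    [0, 0, 0, 0, 0, 0, 0],
    [0, 0, 0, 0, 0, 0, 0],
    [0, 0, 0, 0, 0, 0, 0]
  ],
  "squeeze": 20
}}

```text
time_s: 18.4
position: [0.4994, 0.2506, 0.0934]
eef_rot: [[-0.9, 0.107, 0.422], [0.097, 0.994, -0.045], [-0.424, 0.001, -0.906]]
contact_force: [-0.3, -0.9, 0.7]
opening: 0.0853
```

```bash
python3 f.py; python3 - <<'E'
from e import *
s=cap('scene');t=cap('top')
b=lambda im:np.clip(im.astype(float)*2,0,255).astype(np.uint8)
cv2.imwrite('pics/u.png',b(cv2.resize(s['pixels'][210:300,320:400],None,fx=8,fy=6.5,interpolation=cv2.INTER_CUBIC)))
E
```

```text
up,dy,out off seat (mm) [ 0.02  0.11 -0.08] force up,y,out [ 0.44 -0.91  0.62] rot err [-0.02 -0.08  0.07] op 0.08526121297118354
pos [0.4994 0.2506 0.0934] shift [ 0.0001 -0.0001 -0.0001] rotvec [ 0.02  0.08 -0.07] t 18.4
```

View pics/u.png

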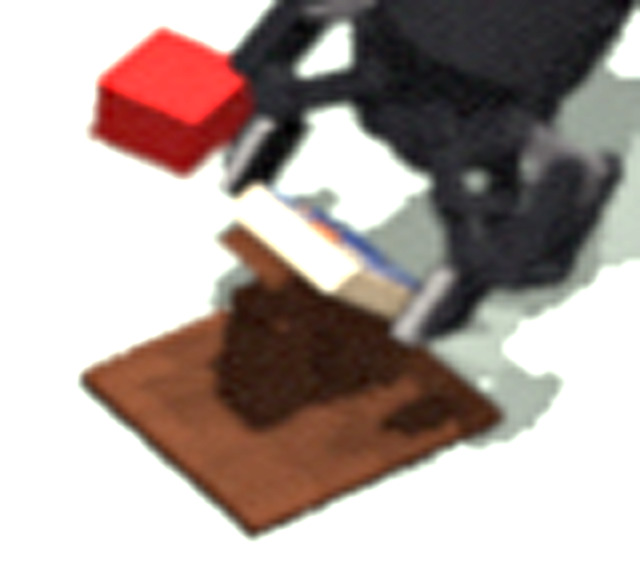

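The fingers are clear of both sides and the plaque is staying put. Retreating straight back along the tool axis.

Call:
{"method": "apply_moves", "body": {
  "steps": [
    [0, 0, -0.008, 0, 0, 0, 0],
    [0, 0, -0.02, 0, 0, 0, 0],
    [0, 0, -0.04, 0, 0, 0, 0],
    [0, 0, -0.065, 0, 0, 0, 0],
    [0, 0, -0.09, 0, 0, 0, 0],
    [0, 0, -0.115, 0, 0, 0, 0],
    [0, 0, -0.14, 0, 0, 0, 0],
    [0, 0, -0.15, 0, 0, 0, 0],
    [0, 0, -0.15, 0, 0, 0, 0]
  ]
}}

```text
time_s: 19.25
position: [0.437, 0.2584, 0.2329]
eef_rot: [[-0.898, 0.106, 0.426], [0.098, 0.994, -0.041], [-0.428, 0.005, -0.904]]
contact_force: [-0.1, -0.3, 0.5]
opening: 0.0855
```

```bash
python3 - <<'E'
from e import *
st=manip.read_state();print(st['time_s'],st['position'],st['joint_pos'])
s=cap('scene');t=cap('top')
b=lambda im:np.clip(im.astype(float)*2,0,255).astype(np.uint8)
cv2.imwrite('pics/v.png',b(cv2.resize(s['pixels'][210:300,320:400],None,fx=8,fy=6.5,interpolation=cv2.INTER_CUBIC)))
cv2.imwrite('pics/v2.png',t['pixels'])
E
```

```text
19.25 [0.43698847 0.25837194 0.2328797 ] [ 30.62156712 -16.38740772 121.26624083 -17.86184037  55.50337041
 -45.60191533]
```

View pics/v.png

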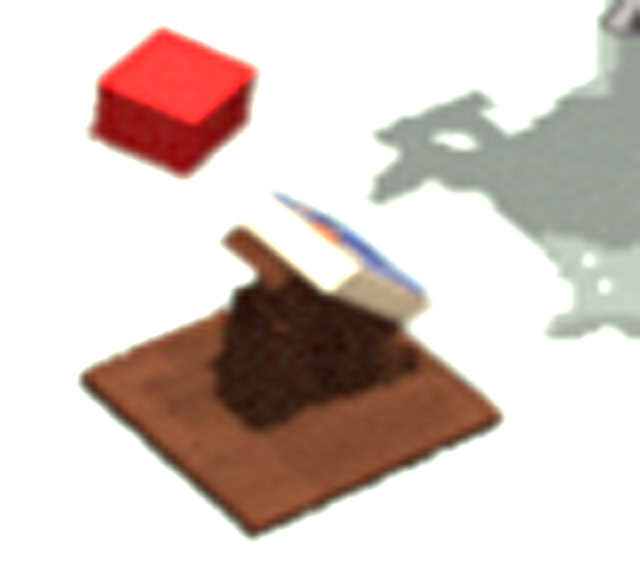

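View pics/v2.png

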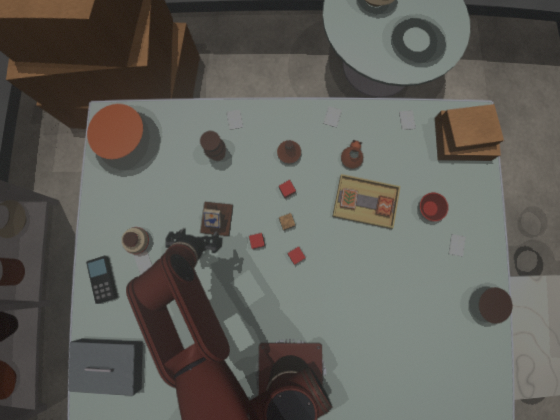

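```bash
python3 - <<'E'
from e import *
t=cap('top');o,ex,ey,ez,sx,sn=EO;c0=o-.02*ex+.06*ez;g=t['pixels'].astype(np.float32)
uv=[proj(t,c0+x*sx+y*ey+.014*sn) for x,y in((.064,.026),(.064,-.026),(0,-.026),(0,.026))]
back=[proj(t,c0+.064*sx+y*ey) for y in(.026,-.026)]
k=lambda q:np.round((q-[194.5,194.5])*12).astype(int).tolist()
print([k(u) for u in uv+back])
for n,a,b in(('head back',*back),('right',uv[1],uv[2]),('foot',uv[2],uv[3]),('left',uv[3],uv[0])):
    L=edge(g,a,b,1.5,marg=.1);m=np.array([L[1],-L[0]]);d=b-a;m=m*np.sign(L[:2]@d)
    print(n,'pred-obs perp px',[round(float(m@(q-L[2:])),2) for q in(a,b)])
b=np.clip(g[195:245,195:240]*2.2,0,255).astype(np.uint8)
cv2.imwrite('pics/w.png',cv2.resize(b,None,fx=12,fy=12,interpolation=cv2.INTER_CUBIC))
E
```

```text
[[95, 201], [291, 222], [302, 400], [112, 379], [108, 166], [302, 187]]
head back pred-obs perp px [-0.03, 0.07]
right pred-obs perp px [-1.1, -0.24]
foot pred-obs perp px [0.81, 0.7]
left pred-obs perp px [0.84, -1.16]
```

View pics/w.png

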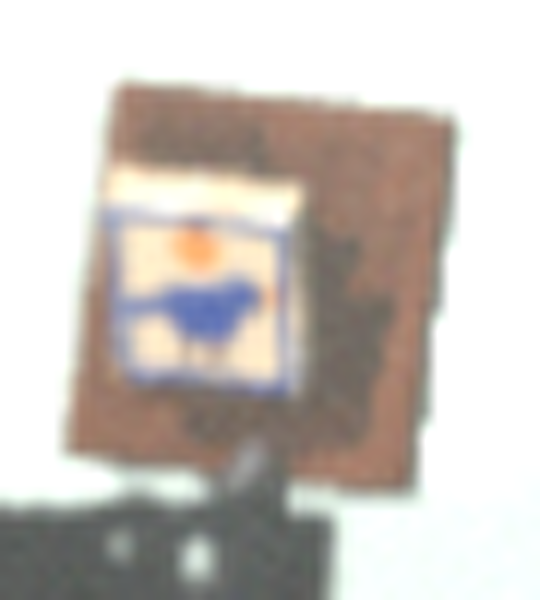

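The plaque is square on the easel, sun up, and its head edge is within 0.1 px of the prediction. Before signing off I'll check that nothing else has moved.

```bash
python3 - <<'E'
from e import *
a=cv2.imread('pics/scene0.png').astype(int);c=cap('scene','sF.png');b=c['pixels'].astype(int)
for n,(x0,x1,y0,y1) in dict(crate=(195,268,150,212),bowl=(180,216,125,158),toad=(175,213,190,225),gourd=(215,252,225,270),vase=(272,312,272,332),pot=(430,478,285,333),easelplq=(320,400,240,300)).items():
    print(n,'frac changed',round(float((abs(a-b).max(2)[y0:y1,x0:x1]>40).mean()),3))
cv2.imwrite('pics/x.png',cv2.resize(c['pixels'][140:220,180:290],None,fx=7,fy=7,interpolation=cv2.INTER_CUBIC))
print(manip.read_state()['time_s'])
E
```

```text
crate frac changed 0.045
bowl frac changed 0.0
toad frac changed 0.0
gourd frac changed 0.0
vase frac changed 0.0
pot frac changed 0.0
easelplq frac changed 0.086
19.45
```

View pics/x.png

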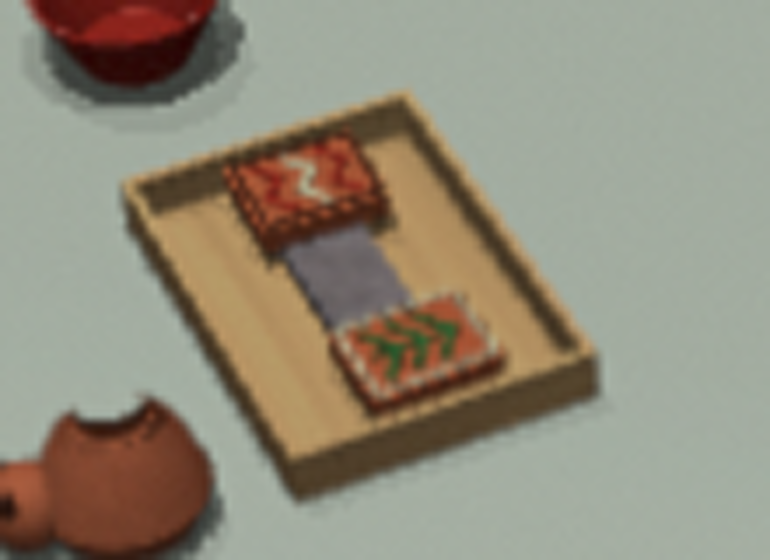

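The leaf and zigzag plaques are still in the crate at about (240,189) and (223,165), and the pots are unchanged. Handing in.

```bash
python3 -c "
from bench import manip
print(manip.sign_off())"
```

```text
the job is handed in; nothing more can be done
None
```

The bird plaque is on the easel, sun uppermost and picture outwards, and I handed the job in at about 19.5 s of the 51 s allowed.

- **First grip:** I took the plaque by its head and foot, lifted it out of the crate, laid it flat and picture up on the cork, and let go.
- **Second grip:** I took it again by its two sides with the gripper leaned 25° towards the head. I then set it on the easel, first against the back and then down to the ledge. The press against the back peaked at about 12 N and ended at about 4 N.

**Last checks:**
- **Seating:** Contact with ledge and back came within about 0.2 mm of the predicted seat. After release, the head edge in the top view matched the prediction to within 0.1 px.
- **Other edges:** The plaque's foot and side edges disagreed with the prediction by up to about 1 px (roughly 3 mm). I put this down to low contrast and the dark blue border, because the head edge and the contact readings agreed; I did not confirm it separately.
- **Bystanders:** The pots showed no change in the scene picture. The crate picture shows only the bird plaque gone, with the other two still in place.
- **Camera:** The scene camera read about 2 px off from the arm, and I corrected for that throughout.

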